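# Lock the shaker's recessed transport screw with its hex key

### The job

Take the T-handled hex key out of its holder, find the hex socket of the transport-lock screw deep in the round recess of the bench shaker by feel, and seat the key in it. Turn the screw clockwise (seen from above) up to its stop, and about half-way let go of the handle and take a fresh hold, the key left in the socket. Press and turn gently: never load the screw with more than about 70 N. Leave the key standing in the screw, let go, and do not disturb the wash bottle, the white reagent bottle or the tip box.

Things in the scene. Friction and masses are not known exactly. Their poses are not given: they have to be found in the camera images.
- key_handle (a point): Centre of the black bar handle of the T-handled hex key: bar 56 mm long (along this point's y), 14 mm thick (along x), 24 mm high, rounded edges; grasp it from above across the 14 mm. z points up the key; the tip is 70 mm below this point. Open fingers may be swung round the bar: its ends reach 29 mm from the axis.
- hex_key: The key (0.12 kg, hidden scale 0.8 to 1.3), origin at the centre of its steel tip, axes as key_handle. Shank: hexagon 16 mm across flats, 18.5 mm across corners, 58 mm from tip to handle; flats face x and every 60 degrees from it; the last 2 mm taper to 14.5 mm. At the start it stands upright, loose, in the key holder and lifts straight out.
- key_holder: Fixed grey block 64 x 64 x 36 mm, origin at the centre of its underside; in its middle a round hole 21 mm wide and 24 mm deep, in which the key stands.
- shaker: Bench shaker, fixed white casing 190 x 160 x 60 mm (x, y, z), a rubber mat on its far half; origin at the centre of its underside, z up. The transport-lock screw in its round recess belongs to it. The screw gives downward on a spring, up to 6 mm: 3.5 N to start, then 1 N per mm; when the key finds the socket it springs back up round the key, and the push drops to almost nothing.
- recess (a point): Centre of the mouth of the round recess (42 mm wide) in the shaker's top face; axes parallel to the shaker's. 12 mm down is the flat face of the steel screw head (32 mm wide); in its middle a hex socket 17.2 mm across flats, 18 mm deep. At the start the head is anywhere up to 3.5 mm off this point in x and in y, NOT measured; it yields sideways only above 3 N. Seated, the key's tip is 30 mm below.
- lock_screw (a joint): Turn of the transport-lock screw (rad): grows clockwise seen from above; 0 to 0.4 at the start, firm stop at 4.7 (three quarter turns). At 0 the socket's flats face the recess's x and every 60 degrees from it; at value q they are turned clockwise by q. It resists with 0.07 N m (15 N on the flats); past the stop the rubber mount twists on, 0.1 rad per 0.1 N m; 70 N is reached at about 0.2 N m. The key has about 8 degrees of play each way.
- wash_bottle_mid (a point): Middle of the body of the wash bottle, 66 mm wide, 216 mm high overall, this point 58 mm up; bystander.
- buffer_bottle_mid (a point): Middle of the white reagent bottle, 44 mm wide, 90 mm high; bystander.
- tip_box_mid (a point): Middle of the closed pipette-tip box, 66 x 118 x 74 mm; bystander.

How it is judged:
By the outcome, as a careful person would: the job done as asked, in the order asked, and still so for the second after the job is handed in, with the robot touching nothing.
It also fails if it takes over 72 s, if anything falls off the work surface, if the arm or the gripper's body presses on something with over 40 N, if the wrist force passes 120 N, or if a joint passes its speed limit or range.

### The arm

A 7-joint arm with a two-finger parallel gripper is mounted at the origin on a cart in front of the work surface, level with it; the furniture and walls round the work are solid. World frame = base frame: x ahead of the robot, y to its left, z up, the work surface at z = 0. Lengths are in m, angles in rad, forces in N, time in s.
With the tool pointing down it reaches from about 0.35 to 0.9 m from the base axis. Payload 7.2 kg.
Tool frame: the origin (TCP) lies at the very end of the fingers, on their centre line; the grasp point (between the pads) lies 19 mm behind it; z points along the fingers, y is the line along which they close (so a half turn about z gives the same grasp; the last joint's range is limited). The gripper opens to 85 mm and grips with 20 to 120 N. Pads are 22 mm wide; open, the fingers measure 114 mm over their backs; the gripper's body (76 mm by 85 mm) begins 54 mm behind the grasp point. The pads swing forward as they close: fully open they stand 13 mm farther back than shut.
Start: joints at [1.045, 0.411, -0.013, 1.596, 0.006, 1.134, -0.082], TCP at [0.276, -0.561, 0.231] pointing down, gripper open.
Joint ranges: [-2.95, 2.95], [-0.29, 1.99], [-1.47, 1.44], [0.14, 2.54], [-1.03, 4.17], [0.13, 1.85], [-2.86, 2.86]. Speed limits (rad/s): [2.39, 2.39, 3.01, 3.01, 3.14, 3.14, 3.14].

### API

Orientations are given as a rotation vector (axis times angle).
In Python, from rig import robot gives the robot as it stands.
- The arm moves only by the tool carry_out, never from a script. Its argument "series" is a list of rows, each a list of 5 numbers: the finger opening in mm, from 0 to 85.4, then the shift along the tool's x, y, z in mm, then the turn about the tool's z in rad. In form: [[hand, x, y, z, roll], ...]. A call has 1 to 12 rows; each row shifts and turns the commanded pose from where the row before left it, along the tool's axes as they then stand; what a row does not reach is not made up. A row lasts 1/12 s, in which the tool goes at most 41.7 mm and 7.16 degrees, less where a joint would pass 70% of its speed; a pose out of reach is approached as far as the arm can. A call with a gripper value outside its range is refused whole. The fingers move at their own pace and stop on an object; the grip force is fixed at half the most. Time passes only in rows, so rows that do not move let the fingers close. It gives the time, the measured TCP pose, the force, the opening and the grip force at its end, in the units of the state.
- robot.get_state(): the state, without advancing time (a new reading comes with each control period).
- robot.read_camera(name): name is "scene" or "top"; returns the picture (400x640x3 uint8, blue, green, red); there is no depth.
- robot.camera_model(name): a dict with "intrinsics" (3x3 intrinsics, pixels), "k1" (the pictures are not rectified: a ray, as slopes to the right and down, at radius r is drawn at 1 + k1 r^2 times it, then the intrinsics apply), "xyz" and "attitude" of the camera in the world. Camera axes: x right, y down, z forward; pixel columns grow to the right and rows downward; lengths in m; the calibration is good to about 2 mm. A picture is of the moment at which its call begins. camera_model takes no time and is no camera call.
- robot.close_job(): hands the job in; it is judged then, once.
Trained networks look in the newest picture that a camera, given by its name, has taken for a name from the list of things; names that differ only in an ending like _2 or _b are one class to them, and where a whole thing is asked for, a point or a joint stands for the part that bears it (a point fixed in the world has none). Each returns a list of dicts, best first, with "confidence" (0 to 1); they miss things now and then, are a little off and sometimes report something else, mostly with a low value. They report only what shows in the picture. A call takes as long as a camera call.
- robot.outline_of(name, camera): "pixels" (400x640 bool, what is visible of it).
- robot.landmark_of(name, camera): "centre" ([x, y, z] in m, in world coordinates, good to about 4 mm: a listed point, or the origin of a listed thing).
The state is a dict: "clock": time; "joint_pos": joint angles; "qd": joint speeds; "joint_efforts": joint torques, N m; "tcp_pos": TCP position; "ee_rot": TCP orientation; "ft_force": force on the tool from outside, world axes, zero at the start; "moment": the same for the moment, N m; "finger_gap": opening from 0.0 (shut) to 1.0 (fully open); "gripper_force": force on a finger pad.
Only numpy, scipy, OpenCV 4.12 (cv2) and the standard library are available. Lean on these libraries where they do the work, as an engineer would, in place of code of your own. Each camera call takes 0.05 s, during which the arm holds its last target. There are 200 camera calls.

## Working session

There is one attempt and no reset: what is moved stays moved. The work goes in short steps, Python scripts to look and compute and a tool call to move; the robot and the scene stay as the last step left them, time stands still between calls to the robot, and variables do not carry over. Pictures are saved under pics/ and viewed, at most 10 in all, crops included, and the job is handed in when it is done.

Besides the shell and the picture viewer there is one more tool, called after "Emit:" as name([rows], argument=value, ...), one row to a line, values as JSON. carry_out: Moves the arm, as the interface text tells. Its arguments: {"type":"object","properties":{"series":{"type":"array","items":{"type":"array","items":{"type":"number"}}}},"required":["series"]}

```bash
mkdir -p pics; ls; cat > h.py <<'E'
import numpy as np, cv2
from scipy.spatial.transform import Rotation as R
from rig import robot
def st():
    s=robot.get_state(); 
    print('t',round(s['clock'],2),'tcp',np.round(np.array(s['tcp_pos'])*1000,1),'F',np.round(s['ft_force'],1),'M',np.round(s['moment'],2),'gap',np.round(s['finger_gap'],3),'gf',s['gripper_force'])
    M=R.from_rotvec(s['ee_rot']).as_matrix(); print('xaxis',np.round(M[:,0],3),'yaxis',np.round(M[:,1],3),'z',np.round(M[:,2],3),'q',np.round(s['joint_pos'],2)); return s
E
python3 - <<'E'
from h import *
s=st()
for c in ('scene','top'):
    im=robot.read_camera(c); cv2.imwrite(f'pics/{c}0.png',im)
    m=robot.camera_model(c); print(c,m)
    for n in ('key_handle','hex_key','key_holder','shaker','recess','wash_bottle_mid','buffer_bottle_mid','tip_box_mid'):
        print(n,[(np.round(d['centre'],4),round(d['confidence'],2)) for d in robot.landmark_of(n,c)[:2]])
E
```

```text
pics
t 0.0 tcp [ 276.  -560.2  230.4] F [ 0.1 -1.2  0.4] M [-0.02 -0.04 -0.01] gap 1.0 gf 0.0
xaxis [ 0.897  0.442 -0.   ] yaxis [ 0.442 -0.897 -0.002] z [-0.001  0.001 -1.   ] q [ 1.04  0.41 -0.01  1.6   0.01  1.13 -0.08]
scene {'intrinsics': array([[477.67430837,   0.        , 325.50670535],
       [  0.        , 477.67430837, 195.73509443],
       [  0.        ,   0.        ,   1.        ]]), 'k1': -0.13556706378261724, 'xyz': array([-0.34793413, -0.85426818,  1.23115815]), 'attitude': array([-2.19371623,  0.94962326, -0.37940497])}
key_handle [(array([ 0.416 , -0.3216,  0.0809]), 0.74)]
hex_key [(array([ 0.422 , -0.3251,  0.0144]), 0.43)]
key_holder [(array([ 0.4201, -0.3265,  0.0027]), 0.71)]
shaker [(array([0.5016, 0.2626, 0.0009]), 0.8)]
recess [(array([0.4644, 0.2541, 0.0574]), 0.77)]
wash_bottle_mid []
buffer_bottle_mid []
tip_box_mid [(array([ 0.5017, -0.5249,  0.0453]), 0.69)]
top {'intrinsics': array([[442.77709019,   0.        , 320.88221958],
       [  0.        , 442.77709019, 194.46084065],
       [  0.        ,   0.        ,   1.        ]]), 'k1': -0.06433817532675744, 'xyz': array([ 0.20543768, -0.06675262,  1.52967274]), 'attitude': array([-2.14552883,  2.11950191, -0.20035186])}
key_handle [(array([ 0.4207, -0.3199,  0.0843]), 0.49)]
hex_key [(array([ 0.4254, -0.3228,  0.0127]), 0.41)]
key_holder [(array([ 0.4204, -0.3235,  0.0023]), 0.75)]
shaker [(array([ 0.5026,  0.2598, -0.0037]), 0.57)]
recess [(array([0.465 , 0.2503, 0.0562]), 0.9)]
wash_bottle_mid [(array([0.28  , 0.3949, 0.0555]), 0.91)]
buffer_bottle_mid [(array([0.6849, 0.3973, 0.0445]), 0.66)]
tip_box_mid [(array([ 0.5034, -0.5288,  0.0386]), 0.55)]
```

```bash
python3 - <<'E'
from h import *
t=cv2.imread('pics/top0.png'); s=cv2.imread('pics/scene0.png')
m={c:robot.camera_model(c) for c in('top','scene')}
def proj(c,p):
    k=m[c]; v=R.from_rotvec(k['attitude']).as_matrix().T@(np.array(p)-k['xyz']); a=v[:2]/v[2]; a=a*(1+k['k1']*(a@a)); K=k['intrinsics']; return a[0]*K[0,0]+K[0,2],a[1]*K[1,1]+K[1,2]
out=[]
for c,im in(('top',t),('scene',s)):
  for p in((.42,-.322,.082),(.465,.252,.06)):
    u,v=proj(c,p); print(c,p,u,v); u,v=int(u),int(v)
    P=cv2.copyMakeBorder(im,80,80,80,80,cv2.BORDER_CONSTANT); cr=P[v+80-50:v+80+50,u+80-65:u+80+65]
    out.append(cv2.resize(cr,(400,300),interpolation=cv2.INTER_CUBIC))
cv2.imwrite('pics/crops.png',np.vstack([np.hstack(out[:2]),np.hstack(out[2:])]))
E
```

```text
top (0.42, -0.322, 0.082) 394.03486809364637 209.03580594749684
top (0.465, 0.252, 0.06) 222.75556786168465 194.6039726299763
scene (0.42, -0.322, 0.082) 375.31904317182955 246.6369426922494
scene (0.465, 0.252, 0.06) 263.48574877272597 161.6865477297673
```

View pics/top0.png

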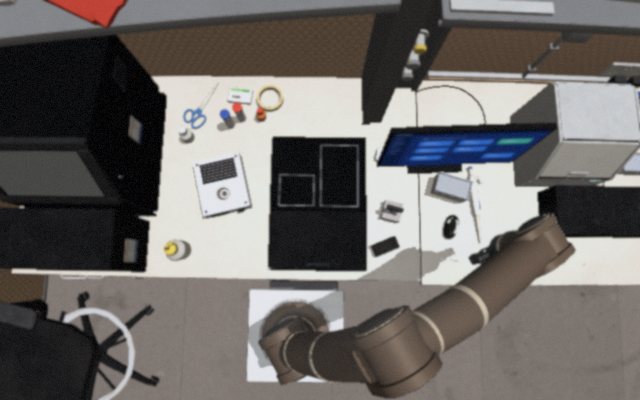

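View pics/crops.png

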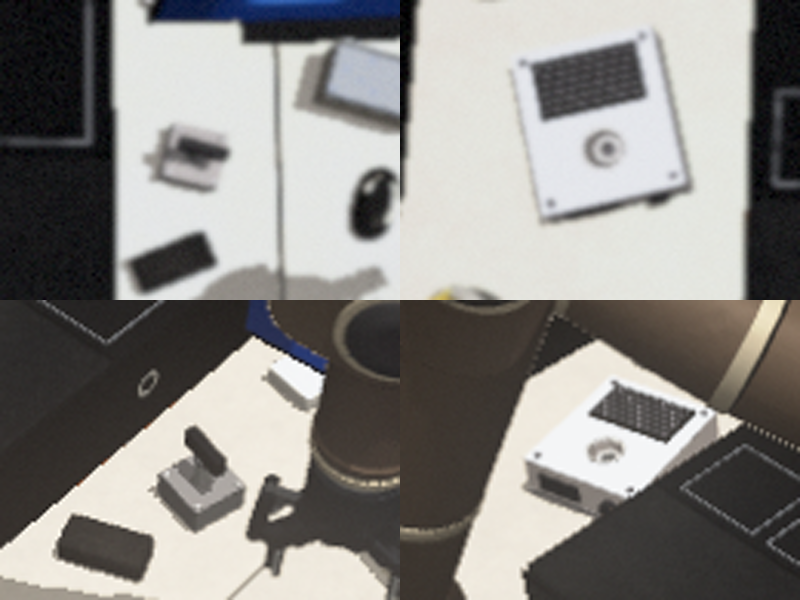

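```bash
cat >> h.py <<'E'
def proj(k,P):
    v=(np.asarray(P)-k['xyz'])@R.from_rotvec(k['attitude']).as_matrix(); a=v[:,:2]/v[:,2:]; a=a*(1+k['k1']*(a**2).sum(1,keepdims=True)); K=k['intrinsics']; return a*[K[0,0],K[1,1]]+K[:2,2]
def box(x,y,yaw,lx,ly,z0,z1):
    c=np.array([[i*lx/2,j*ly/2] for i in(-1,1) for j in(-1,1)]); r=np.array([[np.cos(yaw),-np.sin(yaw)],[np.sin(yaw),np.cos(yaw)]])
    c=c@r.T+[x,y]; return np.vstack([np.c_[c,np.full(4,z)] for z in(z0,z1)])
def draw(k,boxes,S=8):
    m=np.zeros((400,640),np.float32); 
    big=np.zeros((1600,2560),np.uint8)
    for b in boxes:
        p=proj(k,b); h=cv2.convexHull(np.round((p+.5)*4*16).astype(np.int32)); cv2.fillConvexPoly(big,h,255,shift=4)
    return cv2.resize(big,(640,400),interpolation=cv2.INTER_AREA)/255.
E
python3 - <<'E'
from h import *
from scipy.optimize import minimize
cm={c:robot.camera_model(c) for c in('top','scene')}
for c in cm: robot.read_camera(c)
def fit(name,boxes,x0,yaws,cams):
    M={}
    for c in cams:
        o=robot.outline_of(name,c)
        if o: M[c]=o[0]['pixels']; print(name,c,o[0]['confidence'],M[c].sum())
    def cost(p): 
        return sum(np.abs(draw(cm[c],boxes(*p[:2],p[2]))-M[c]).sum()/M[c].sum() for c in M)
    rs=[]
    for y in yaws:
        s=np.array([[*x0,y]]*4)+np.vstack([np.zeros(3),np.diag([.006,.006,.15])])
        r=minimize(cost,[*x0,y],method='Nelder-Mead',options=dict(initial_simplex=s,maxfev=120)); rs.append((round(r.fun,3),np.round(r.x,4)))
    rs.sort(key=lambda t:t[0]); print(rs[:4])
fit('hex_key',lambda x,y,a:[box(x,y,a,.014,.056,.070,.094),box(x,y,a,.017,.017,.036,.071)],(.42,-.322),np.arange(-1.5,1.5,.4),('top','scene'))
fit('key_holder',lambda x,y,a:[box(x,y,a,.064,.064,0,.036)],(.42,-.324),(-.4,0,.4),('top','scene'))
fit('shaker',lambda x,y,a:[box(x,y,a,.19,.16,0,.06)],(.502,.261),(0,.2,.4),('top',))
E
```

```text
hex_key top 0.55 123
hex_key scene 0.52 173
[(np.float64(0.302), array([ 0.424 , -0.3222, -0.3085])), (np.float64(0.303), array([ 0.424 , -0.3221, -0.3201])), (np.float64(0.305), array([ 0.424 , -0.3224, -0.3089])), (np.float64(0.305), array([ 0.4238, -0.3221, -0.3169]))]
key_holder top 0.65 305
key_holder scene 0.75 427
[(np.float64(0.648), array([ 0.423 , -0.3219, -0.2248])), (np.float64(0.649), array([ 0.423 , -0.3219, -0.2245])), (np.float64(0.649), array([ 0.4231, -0.3222, -0.2278]))]
shaker top 0.7 2962
[(np.float64(0.04), array([0.5049, 0.2615, 0.2412])), (np.float64(0.04), array([0.505 , 0.2615, 0.241 ])), (np.float64(0.04), array([0.5049, 0.2614, 0.2413]))]
```

View pics/scene0.png

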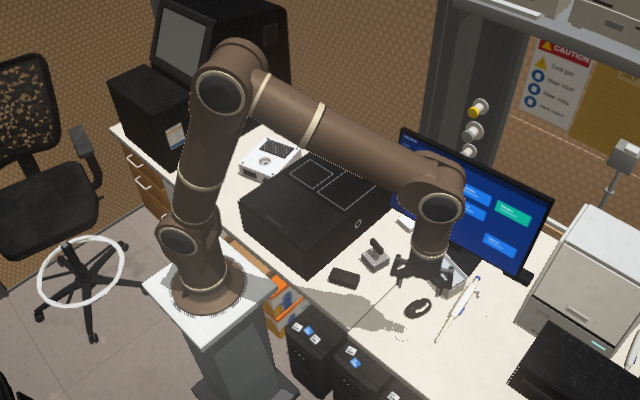

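```bash
python3 - <<'E'
from h import *
from scipy.optimize import least_squares
s=cv2.imread('pics/scene0.png'); cm={c:robot.camera_model(c) for c in('top','scene')}
def back(k,uv,z):
    f=lambda p:(proj(k,[[p[0],p[1],z]])[0]-uv); return least_squares(f,[.4,0]).x
big=cv2.resize(s[130:310,200:440],(800,600),interpolation=cv2.INTER_CUBIC)
for uv in((365,270),(270,270),(365,138),(272,138)):
    for z in(0,.1,.15,.2,.25):
        b=back(cm['top'],uv,z); q=proj(cm['scene'],[[*b,z]])[0]; print(uv,z,np.round(b,3),np.round(q)); 
        qq=tuple(int(v) for v in (q-[200,130])*800/240); cv2.circle(big,qq,3,(0,0,255) if z==.2 else (0,255,0),-1)
for uv in((378,163),(552,124)): # monitor
    print('mon',[np.round(back(cm['top'],uv,z),3) for z in(.1,.3,.4)])
cv2.imwrite('pics/box.png',big)
E
```

```text
(365, 270) 0 [ 0.22  -0.233] [310. 285.]
(365, 270) 0.1 [ 0.219 -0.223] [306. 264.]
(365, 270) 0.15 [ 0.219 -0.217] [304. 252.]
(365, 270) 0.2 [ 0.218 -0.212] [302. 240.]
(365, 270) 0.25 [ 0.218 -0.206] [299. 228.]
(270, 270) 0 [0.217 0.091] [242. 231.]
(270, 270) 0.1 [0.216 0.081] [239. 213.]
(270, 270) 0.15 [0.215 0.075] [238. 203.]
(270, 270) 0.2 [0.215 0.07 ] [237. 193.]
(270, 270) 0.25 [0.215 0.065] [236. 182.]
(365, 138) 0 [ 0.689 -0.236] [403. 205.]
(365, 138) 0.1 [ 0.658 -0.225] [398. 188.]
(365, 138) 0.15 [ 0.642 -0.22 ] [395. 179.]
(365, 138) 0.2 [ 0.626 -0.214] [392. 169.]
(365, 138) 0.25 [ 0.61  -0.209] [389. 159.]
(272, 138) 0 [0.685 0.098] [333. 164.]
(272, 138) 0.1 [0.653 0.088] [330. 149.]
(272, 138) 0.15 [0.638 0.082] [328. 141.]
(272, 138) 0.2 [0.622 0.077] [326. 132.]
(272, 138) 0.25 [0.606 0.071] [324. 123.]
mon [array([ 0.572, -0.268]), array([ 0.52, -0.24]), array([ 0.495, -0.226])]
mon [array([ 0.721, -0.878]), array([ 0.649, -0.764]), array([ 0.613, -0.708])]
```

View pics/box.png

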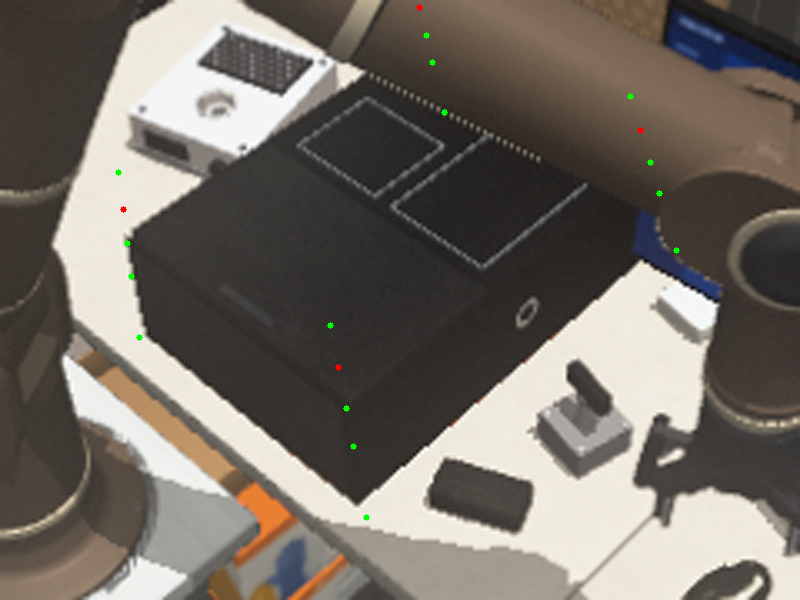

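Emit:
carry_out([
  [85,29.6,-18.6,0,0],
  [85,29.6,-18.6,0,0],
  [85,29.6,-18.6,0,0],
  [85,29.6,-18.6,0,0],
  [85,29.6,-18.6,0,0],
  [85,29.6,-18.6,0,0],
  [85,29.6,-18.6,0,0],
  [85,29.8,-18.4,0,0],
  [85,0,0,10,-0.12],
  [85,0,0,10,-0.12],
  [85,0,0,10,-0.12],
  [85,0,0,10,-0.12],
])

```text
clock: 2.25
tcp_pos: [0.4235, -0.3223, 0.1911]
ee_rot: [2.797, 1.429, 0.0]
ft_force: [-0.9, -0.7, -0.5]
finger_gap: 0.995
gripper_force: 0.0
```

Emit:
carry_out([
  [85,0,0,10,-0.12],
  [85,0,0,10,-0.12],
  [85,0,0,10,-0.08],
  [85,0,0,0,0],
  [85,0,0,0,0],
])

```text
clock: 2.67
tcp_pos: [0.4228, -0.3226, 0.1611]
ee_rot: [-2.543, -1.844, 0.0]
ft_force: [0.1, 0.6, 0.2]
finger_gap: 0.992
gripper_force: 0.0
```

```bash
cat > look.py <<'E'
from h import *
import sys
st()
cm={c:robot.camera_model(c) for c in('top','scene')}
def look(p,name,half=(60,45),size=(400,300)):
    o=[]
    for c in cm:
        im=robot.read_camera(c); u,v=proj(cm[c],[p])[0].astype(int); P=cv2.copyMakeBorder(im,100,100,100,100,cv2.BORDER_CONSTANT)
        o.append(cv2.resize(P[v+100-half[1]:v+100+half[1],u+100-half[0]:u+100+half[0]],size,interpolation=cv2.INTER_CUBIC))
    cv2.imwrite(f'pics/{name}.png',np.hstack(o))
if len(sys.argv)>2: look([float(v) for v in sys.argv[2].split(',')],sys.argv[1])
E
python3 look.py a1 .423,-.322,.1
```

```text
t 2.67 tcp [ 422.8 -322.6  161.1] F [0.1 0.6 0.2] M [ 0.03  0.01 -0.02] gap 0.992 gf 0.0
xaxis [0.311 0.95  0.   ] yaxis [ 0.95  -0.311 -0.001] z [-0.001  0.001 -1.   ] q [ 0.78  0.35 -0.27  1.89  0.11  0.92  0.14]
```

View pics/a1.png

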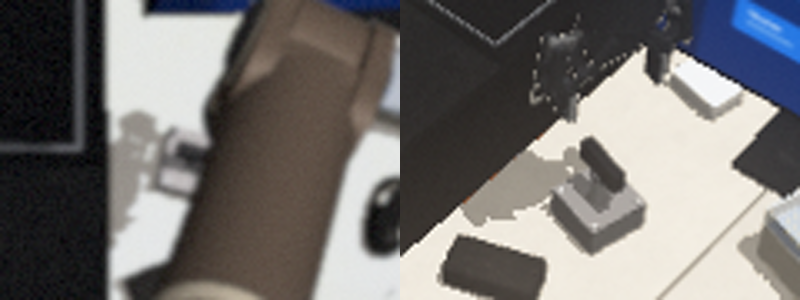

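Emit:
carry_out([
  [85,0,0,18,0],
  [85,0,0,18,0],
  [85,0,0,18,0],
  [85,0,0,18,0],
  [85,0,0,14,0],
  [85,0,0,12,0],
  [85,0,0,0,0],
  [20,0,0,0,0],
  [8,0,0,0,0],
  [8,0,0,0,0],
  [8,0,0,0,0],
  [8,0,0,0,0],
])

```text
clock: 3.77
tcp_pos: [0.4234, -0.3229, 0.064]
ee_rot: [2.54, 1.847, 0.0]
ft_force: [-0.3, -0.6, -0.1]
finger_gap: 0.295
gripper_force: 0.0
```

Emit:
carry_out([
  [8,0,0,0,0],
  [8,0,0,0,0],
  [8,0,0,0,0],
  [8,0,0,0,0],
  [8,0,0,0,0],
])

```text
clock: 4.18
tcp_pos: [0.4237, -0.3231, 0.0642]
ee_rot: [2.539, 1.847, 0.001]
ft_force: [-0.9, 0.7, 5.7]
finger_gap: 0.218
gripper_force: 58.5
```

```bash
python3 look.py
```

```text
t 4.18 tcp [ 423.7 -323.1   64.2] F [-0.9  0.7  5.7] M [0.08 0.13 0.05] gap 0.218 gf 58.46683859825134
xaxis [ 0.308  0.951 -0.001] yaxis [ 0.951 -0.308  0.002] z [ 0.001 -0.001 -1.   ] q [ 0.75  0.48 -0.25  1.97  0.17  0.72  0.09]
```

Emit:
carry_out([
  [8,0,0,0,0],
  [8,0,0,-4,0],
  [8,0,0,-8,0],
  [8,0,0,-12,0],
  [8,0,0,-16,0],
  [8,0,0,-20,0],
  [8,0,0,-25,0],
  [8,0,0,-25,0],
  [8,0,0,-25,0],
  [8,0,0,-25,0],
  [8,0,0,-25,0],
  [8,0,0,0,0],
])

```text
clock: 5.18
tcp_pos: [0.425, -0.3236, 0.2539]
ee_rot: [2.534, 1.844, 0.004]
ft_force: [0.2, -0.2, -1.3]
finger_gap: 0.218
gripper_force: 58.8
```

```bash
python3 look.py a2 .423,-.322,.22
```

```text
t 5.18 tcp [ 425.  -323.6  253.9] F [ 0.2 -0.2 -1.3] M [-0.07 -0.09 -0.03] gap 0.218 gf 58.750494718551636
xaxis [ 0.308  0.951 -0.002] yaxis [ 0.951 -0.308  0.008] z [ 0.006 -0.005 -1.   ] q [ 0.8   0.25 -0.28  1.78  0.08  1.12  0.17]
```

View pics/a2.png

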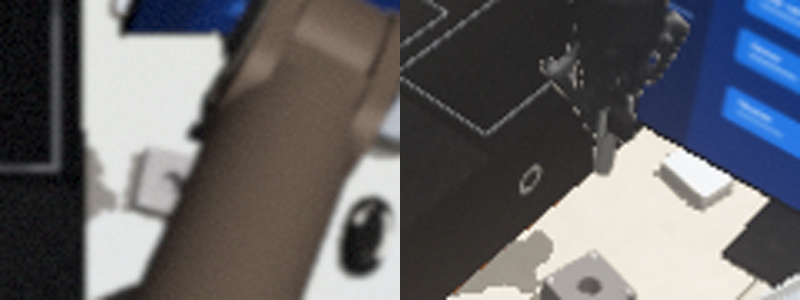

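Emit:
carry_out([
  [8,20,-5,0,0],
  [8,35,-8.8,0,0],
  [8,38,-9.5,0,0],
  [8,38,-9.5,0,0],
  [8,38,-9.5,0,0],
  [8,38,-9.5,0,0],
  [8,38,-9.5,0,0],
  [8,38,-9.5,0,0],
  [8,38,-9.5,0,0],
  [8,38,-9.5,0,0],
  [8,38,-9.5,0,0],
  [8,38,-9.5,0,0],
])

```text
clock: 6.28
tcp_pos: [0.4524, 0.1262, 0.2473]
ee_rot: [-2.54, -1.847, 0.003]
ft_force: [1.3, -0.4, -0.9]
finger_gap: 0.218
gripper_force: 58.8
```

Emit:
carry_out([
  [8,38,-9.5,0,0],
  [8,38,-9.5,0,0],
  [8,30,-7.5,0,0],
  [8,18,-4.5,0,0],
  [8,0,0,0,-0.12],
  [8,0,0,0,-0.12],
  [8,0,0,0,-0.12],
  [8,0,0,0,-0.12],
  [8,0,0,0,-0.12],
  [8,0,0,0,-0.12],
  [8,0,0,0,-0.12],
  [8,0,0,0,-0.12],
])

```text
clock: 7.28
tcp_pos: [0.4614, 0.2517, 0.2469]
ee_rot: [-1.391, -2.815, 0.003]
ft_force: [-0.1, 0.0, -0.4]
finger_gap: 0.22
gripper_force: 58.8
```

Emit:
carry_out([
  [8,0,0,0,-0.12],
  [8,0,0,0,-0.12],
  [8,0,0,0,-0.12],
  [8,0,0,0,-0.082],
  [8,0,0,0,0],
  [8,0,0,0,0],
])

```text
clock: 7.78
tcp_pos: [0.4618, 0.2518, 0.2473]
ee_rot: [-0.753, -3.048, 0.001]
ft_force: [0.0, 0.4, -0.4]
finger_gap: 0.218
gripper_force: 58.8
```

```bash
cat > g.py <<'E'
from h import *
s=st(); p=np.array(s['tcp_pos']); M=R.from_rotvec(s['ee_rot']).as_matrix()
d=(np.array([.4642,.2515,0])-p)*[1,1,0]; print('to recess tool mm',np.round(M.T@d*1000,1),'yaw y',np.arctan2(M[1,1],M[0,1]))
E
python3 g.py; python3 look.py a3 .4642,.2515,.19; python3 - <<'E'
from h import *
for c in('top','scene'):
    robot.read_camera(c)
    for n in ('hex_key','key_handle','recess'): print(c,n,[(np.round(d['centre'],4),round(d['confidence'],2)) for d in robot.landmark_of(n,c)[:2]])
E
```

```text
t 7.78 tcp [461.8 251.8 247.3] F [ 0.   0.4 -0.4] M [-0.   -0.03 -0.01] gap 0.218 gf 58.7677001953125
xaxis [-0.885  0.466  0.001] yaxis [ 0.466  0.885 -0.001] z [-0.002 -0.    -1.   ] q [ 0.17  0.38 -0.96  1.77  0.34  1.17  0.19]
to recess tool mm [-2.3  0.9 -0. ] yaw y 1.0861684643239666
t 7.78 tcp [461.8 251.8 247.3] F [ 0.   0.4 -0.4] M [-0.   -0.03 -0.01] gap 0.218 gf 58.7677001953125
xaxis [-0.885  0.466  0.001] yaxis [ 0.466  0.885 -0.001] z [-0.002 -0.    -1.   ] q [ 0.17  0.38 -0.96  1.77  0.34  1.17  0.19]
top hex_key []
top key_handle []
top recess []
scene hex_key [(array([0.4644, 0.25  , 0.1946]), 0.4)]
scene key_handle [(array([0.4622, 0.2529, 0.2651]), 0.46)]
scene recess [(array([0.4636, 0.2504, 0.0565]), 0.57)]
```

View pics/a3.png

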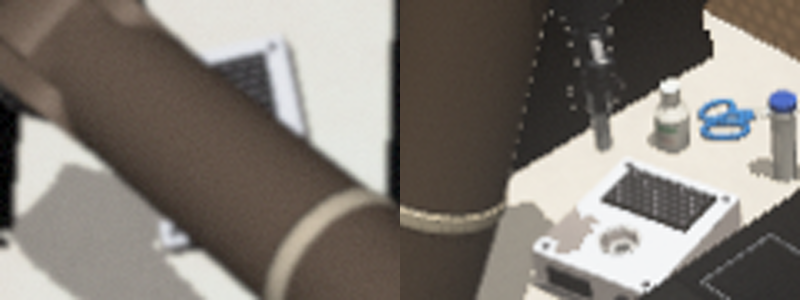

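Emit:
carry_out([
  [8,-0.9,0.5,10,0],
  [8,0,0,20,0],
  [8,0,0,20,0],
  [8,0,0,20,0],
  [8,0,0,20,0],
  [8,0,0,18,0],
  [8,0,0,12,0],
  [8,0,0,10,0],
  [8,0,0,8,0],
  [8,0,0,4,0],
  [8,0,0,0,0],
  [8,0,0,0,0],
])

```text
clock: 9.28
tcp_pos: [0.4635, 0.2526, 0.1067]
ee_rot: [0.749, 3.05, 0.001]
ft_force: [0.8, 0.3, -1.2]
finger_gap: 0.218
gripper_force: 58.8
```

Emit:
carry_out([
  [8,0,0,1,0],
  [8,0,0,1,0],
  [8,0,0,1,0],
  [8,0,0,1,0],
  [8,0,0,0,0],
  [8,0,0,0,0],
])

```text
clock: 9.78
tcp_pos: [0.4633, 0.2523, 0.1023]
ee_rot: [0.75, 3.051, -0.0]
ft_force: [0.2, 0.2, -1.0]
finger_gap: 0.214
gripper_force: 58.8
```

```bash
python3 g.py
```

```text
t 9.78 tcp [463.3 252.3 102.3] F [ 0.2  0.2 -1. ] M [ 0.07 -0.02  0.05] gap 0.214 gf 58.76332461833954
xaxis [-0.886  0.463 -0.   ] yaxis [0.463 0.886 0.   ] z [ 0. -0. -1.] q [ 0.05  0.55 -0.85  1.92  0.52  0.91  0.03]
to recess tool mm [-1.2 -0.3  0. ] yaw y 1.088941866599228
```

Emit:
carry_out([
  [8,0,0,1,0],
  [8,0,0,1,0],
  [8,0,0,0.5,0],
  [8,0,0,0,0],
  [8,0,0,0,0],
])

```text
clock: 10.2
tcp_pos: [0.4634, 0.2524, 0.0999]
ee_rot: [0.749, 3.051, 0.0]
ft_force: [0.1, -0.6, 1.7]
finger_gap: 0.219
gripper_force: 58.9
```

Emit:
carry_out([
  [8,0,0,1,0],
  [8,0,0,0.5,0],
  [8,0,0,0,0],
  [8,0,0,0,0],
])

```text
clock: 10.53
tcp_pos: [0.4634, 0.2524, 0.0984]
ee_rot: [0.749, 3.051, 0.0]
ft_force: [-0.3, 0.2, 2.3]
finger_gap: 0.216
gripper_force: 59.0
```

Emit:
carry_out([
  [8,0,0,1,0],
  [8,0,0,1,0],
  [8,0,0,0,0],
  [8,0,0,0,0],
])

```text
clock: 10.87
tcp_pos: [0.4634, 0.2524, 0.0964]
ee_rot: [0.749, 3.051, 0.0]
ft_force: [0.6, 0.5, 4.5]
finger_gap: 0.217
gripper_force: 59.1
```

Emit:
carry_out([
  [8,-0.8,0,0,0],
  [8,-0.7,0,0,0],
  [8,0,0,0,0],
])

```text
clock: 11.12
tcp_pos: [0.4648, 0.2516, 0.0963]
ee_rot: [0.75, 3.051, 0.0]
ft_force: [-0.4, -0.2, 5.6]
finger_gap: 0.215
gripper_force: 59.1
```

Emit:
carry_out([
  [8,0,0.8,0,0],
  [8,0,0.7,0,0],
  [8,0,0,0,0],
])

```text
clock: 11.37
tcp_pos: [0.4652, 0.253, 0.0962]
ee_rot: [-0.749, -3.051, 0.0]
ft_force: [0.3, -0.9, 4.7]
finger_gap: 0.216
gripper_force: 59.1
```

Emit:
carry_out([
  [8,0.8,0,0,0],
  [8,0.7,0,0,0],
  [8,0,0,0,0],
])

```text
clock: 11.62
tcp_pos: [0.4638, 0.2537, 0.0963]
ee_rot: [0.749, 3.051, -0.0]
ft_force: [0.1, -0.8, 4.9]
finger_gap: 0.213
gripper_force: 59.1
```

Emit:
carry_out([
  [8,0.8,0,0,0],
  [8,0.7,0,0,0],
  [8,0,0,0,0],
])

```text
clock: 11.87
tcp_pos: [0.4626, 0.2546, 0.0964]
ee_rot: [0.749, 3.051, 0.001]
ft_force: [0.2, -0.1, 4.0]
finger_gap: 0.22
gripper_force: 59.1
```

Emit:
carry_out([
  [8,0,-0.8,0,0],
  [8,0,-0.7,0,0],
  [8,0,0,0,0],
])

```text
clock: 12.12
tcp_pos: [0.4621, 0.2533, 0.0964]
ee_rot: [0.749, 3.051, 0.001]
ft_force: [1.2, 0.8, 5.1]
finger_gap: 0.215
gripper_force: 59.2
```

Emit:
carry_out([
  [8,0,-0.8,0,0],
  [8,0,-0.7,0,0],
  [8,0,0,0,0],
])

```text
clock: 12.37
tcp_pos: [0.4612, 0.2517, 0.0963]
ee_rot: [0.75, 3.051, 0.0]
ft_force: [1.4, 1.6, 3.9]
finger_gap: 0.218
gripper_force: 59.2
```

Emit:
carry_out([
  [8,-0.8,0,0,0],
  [8,-0.7,0,0,0],
  [8,0,0,0,0],
])

```text
clock: 12.62
tcp_pos: [0.4626, 0.251, 0.0962]
ee_rot: [-0.75, -3.051, -0.0]
ft_force: [0.9, 1.9, 4.3]
finger_gap: 0.219
gripper_force: 59.2
```

Emit:
carry_out([
  [8,-0.8,0,0,0],
  [8,-0.7,0,0,0],
  [8,0,0,0,0],
])

```text
clock: 12.87
tcp_pos: [0.4639, 0.2502, 0.0962]
ee_rot: [-0.75, -3.051, 0.0]
ft_force: [-0.4, 1.0, 3.4]
finger_gap: 0.216
gripper_force: 59.2
```

Emit:
carry_out([
  [8,-0.8,0,0,0],
  [8,-0.7,0,0,0],
  [8,0,0,0,0],
])

```text
clock: 13.12
tcp_pos: [0.4652, 0.2493, 0.0962]
ee_rot: [-0.75, -3.051, 0.001]
ft_force: [-1.4, 0.3, 4.9]
finger_gap: 0.218
gripper_force: 59.2
```

Emit:
carry_out([
  [8,0,0.8,0,0],
  [8,0,0.7,0,0],
  [8,0,0,0,0],
])

```text
clock: 13.37
tcp_pos: [0.4659, 0.2507, 0.0962]
ee_rot: [-0.75, -3.051, 0.001]
ft_force: [-1.2, -0.8, 4.3]
finger_gap: 0.218
gripper_force: 59.0
```

Emit:
carry_out([
  [8,0,0.8,0,0],
  [8,0,0.7,0,0],
  [8,0,0,0,0],
])

```text
clock: 13.62
tcp_pos: [0.4668, 0.2523, 0.0963]
ee_rot: [0.75, 3.051, -0.0]
ft_force: [-0.5, -0.5, 3.9]
finger_gap: 0.218
gripper_force: 59.0
```

Emit:
carry_out([
  [8,0,0.8,0,0],
  [8,0,0.7,0,0],
  [8,0,0,0,0],
])

```text
clock: 13.87
tcp_pos: [0.4675, 0.2537, 0.0963]
ee_rot: [0.749, 3.051, 0.0]
ft_force: [0.2, -1.1, 4.4]
finger_gap: 0.213
gripper_force: 59.0
```

Emit:
carry_out([
  [8,0.8,0,0,0],
  [8,0.7,0,0,0],
  [8,0,0,0,0],
])

```text
clock: 14.12
tcp_pos: [0.466, 0.2545, 0.0964]
ee_rot: [0.749, 3.051, 0.0]
ft_force: [-0.2, 0.3, 4.2]
finger_gap: 0.22
gripper_force: 59.0
```

Emit:
carry_out([
  [8,0.8,0,0,0],
  [8,0.7,0,0,0],
  [8,0,0,0,0],
])

```text
clock: 14.37
tcp_pos: [0.4647, 0.2551, 0.0964]
ee_rot: [0.749, 3.051, 0.0]
ft_force: [0.4, -1.4, 5.5]
finger_gap: 0.217
gripper_force: 59.1
```

```bash
python3 - <<'E'
from h import *
o=[]
t=np.linspace(0,2*np.pi,60)
for c in('top','scene'):
    k=robot.camera_model(c); im=cv2.imread(f'pics/{c}0.png'); u,v=proj(k,[[.4642,.2515,.055]])[0].astype(int)
    cr=cv2.resize(im[v-15:v+15,u-20:u+20],(400,300),interpolation=cv2.INTER_CUBIC); cr=cv2.normalize(cr,None,0,255,cv2.NORM_MINMAX); o.append(cr.copy())
    for r,z,col in((.021,.06,(0,0,255)),(.009,.048,(0,255,0))):
        P=proj(k,np.c_[.4642+r*np.cos(t),.2515+r*np.sin(t),0*t+z]); 
        for p in (P-[u-20,v-15]+.5)*10: cv2.circle(cr,tuple(int(a) for a in p),1,col,-1)
    print(c); print(cv2.cvtColor(im,cv2.COLOR_BGR2GRAY)[v-8:v+10,u-9:u+11]); o.append(cr)
cv2.imwrite('pics/rec.png',np.vstack([np.hstack(o[:2]),np.hstack(o[2:])]))
E
```

```text
top
[[229 230 230 227 225 213 208 193 177 177 182 195 209 218 226 228 229 229
  231 231]
 [231 229 226 223 212 191 166 146 139 148 159 166 178 196 215 223 231 231
  231 230]
 [232 227 222 205 179 155 137 139 153 171 178 181 176 179 200 220 228 230
  231 231]
 [227 227 214 182 148 129 138 165 185 189 188 194 197 196 197 213 224 228
  231 230]
 [230 226 205 165 132 129 156 182 183 164 156 167 190 204 201 203 219 228
  230 231]
 [229 222 194 152 127 144 170 187 167 129 109 129 167 197 202 202 217 226
  229 232]
 [228 221 195 153 127 151 184 185 154 115 105 118 151 187 199 203 217 226
  228 231]
 [229 222 196 150 130 148 181 190 162 129 114 124 156 187 201 202 214 226
  230 230]
 [228 223 202 165 131 139 173 195 183 156 142 153 177 200 207 209 218 227
  230 230]
 [230 225 211 178 143 132 159 188 194 187 182 182 193 203 211 220 224 229
  230 230]
 [229 228 219 198 165 134 142 163 180 187 191 195 194 198 215 224 229 231
  230 231]
 [231 229 224 215 196 171 146 143 151 163 172 180 194 203 220 227 230 229
  231 231]
 [230 229 229 224 219 202 185 174 169 173 177 191 210 221 226 230 230 231
  
[... 1271 characters left out ...]
 237 245
  245 245]
 [245 245 245 245 245 222 175 183 220 187 157 171 174 215 199 238 245 245
  245 245]
 [245 245 245 245 245 241 232 234 225 217 211 215 233 242 236 244 245 245
  245 245]
 [245 245 245 245 245 245 245 245 241 240 240 240 244 245 245 245 245 245
  245 245]
 [245 245 245 245 245 245 245 245 245 245 245 245 245 245 245 245 245 245
  245 245]
 [245 245 245 245 245 245 245 245 245 245 245 245 245 245 245 245 245 245
  245 245]
 [231 243 245 245 245 245 245 245 245 245 245 245 245 245 245 245 245 245
  245 245]
 [168 195 229 243 245 245 245 245 245 245 245 245 245 245 245 245 245 245
  245 245]
 [128 137 166 183 201 230 243 245 245 245 245 245 245 245 245 245 245 245
  245 245]]
```

View pics/rec.png

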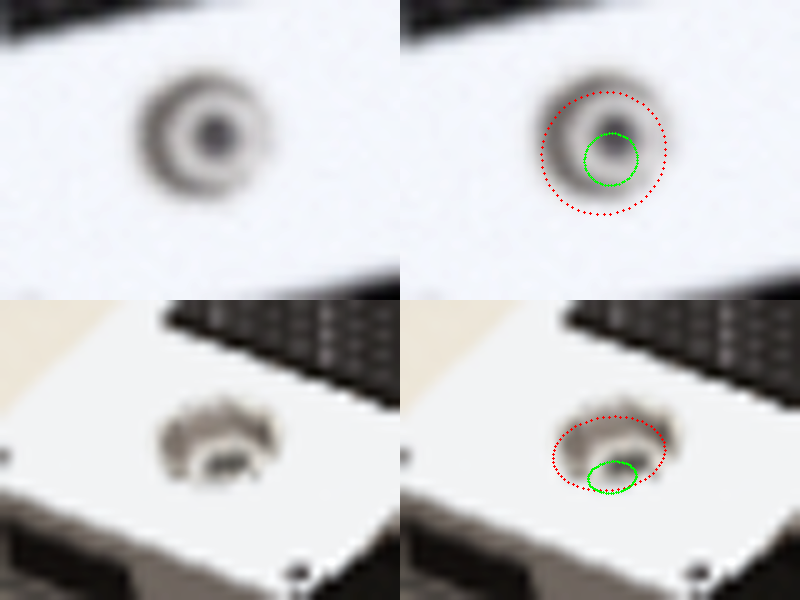

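```bash
python3 - <<'E'
from h import *
from scipy.optimize import least_squares
for c,pts in(('top',((203,135,.06,'mouth'),(215,134,.048,'sock'))),('scene',((218,443,.06,'mouth'),(228,463,.048,'sock')))):
    k=robot.camera_model(c); u,v=proj(k,[[.4642,.2515,.055]])[0].astype(int)
    for a,b,z,n in pts:
        if c=='scene': b=b-300
        uv=np.array([u-20+a/10-.5,v-15+b/10-.5])
        x=least_squares(lambda p:proj(k,[[*p,z]])[0]-uv,[.46,.25]).x; print(c,n,np.round(x*1000,1),uv)
st()
E
```

```text
top mouth [470.5 252.1] [222.8 193. ]
top sock [473.1 250.6] [224.  192.9]
scene mouth [470.4 253.6] [264.3 160.8]
scene sock [473.8 253.4] [265.3 162.8]
t 14.37 tcp [464.7 255.1  96.4] F [ 0.4 -1.4  5.5] M [-0.08 -0.18 -0.04] gap 0.217 gf 59.066943526268005
xaxis [-0.886  0.463 -0.   ] yaxis [0.463 0.886 0.   ] z [ 0.  0. -1.] q [ 0.04  0.56 -0.84  1.92  0.53  0.9   0.02]
```

Emit:
carry_out([
  [8,0,0,-5,0],
  [8,-3,0,0,0],
  [8,-4.9,1.0,0,0],
  [8,0,0,1,0],
  [8,0,0,1.5,0],
  [8,0,0,1.5,0],
  [8,0,0,1,0],
  [8,0,0,0,0],
  [8,0,0,0,0],
])

```text
clock: 15.12
tcp_pos: [0.4721, 0.2523, 0.0964]
ee_rot: [0.749, 3.051, 0.0]
ft_force: [-0.1, -0.8, 4.8]
finger_gap: 0.211
gripper_force: 59.0
```

Emit:
carry_out([
  [8,-0.8,0,0,0],
  [8,-0.7,0,0,0],
  [8,0,0,0,0],
])

```text
clock: 15.37
tcp_pos: [0.4736, 0.2516, 0.0964]
ee_rot: [0.75, 3.051, 0.0]
ft_force: [-0.9, -0.7, 4.8]
finger_gap: 0.211
gripper_force: 59.1
```

Emit:
carry_out([
  [8,0,-0.8,0,0],
  [8,0,-0.7,0,0],
  [8,0,0,0,0],
])

```text
clock: 15.62
tcp_pos: [0.473, 0.2506, 0.0965]
ee_rot: [0.749, 3.05, 0.002]
ft_force: [0.1, 1.3, 3.9]
finger_gap: 0.217
gripper_force: 59.2
```

Emit:
carry_out([
  [8,0.8,0,0,0],
  [8,0.7,0,0,0],
  [8,0,0,0,0],
])

```text
clock: 15.87
tcp_pos: [0.4714, 0.2511, 0.0964]
ee_rot: [0.749, 3.051, 0.001]
ft_force: [0.3, 2.1, 3.4]
finger_gap: 0.216
gripper_force: 59.2
```

Emit:
carry_out([
  [8,0,0.8,0,0],
  [8,-0.5,0.4,0,0],
  [8,0,0,0,0],
])

```text
clock: 16.12
tcp_pos: [0.4723, 0.2513, 0.0961]
ee_rot: [-0.75, -3.051, 0.001]
ft_force: [-0.9, -0.6, 5.4]
finger_gap: 0.217
gripper_force: 59.2
```

Emit:
carry_out([
  [8,0,0,0,0.06],
  [8,0,0,0,0.06],
  [8,0,0,0,0],
])

```text
clock: 16.37
tcp_pos: [0.4725, 0.2516, 0.0963]
ee_rot: [0.935, 2.999, -0.0]
ft_force: [0.4, 0.3, 4.9]
finger_gap: 0.214
gripper_force: 59.2
```

Emit:
carry_out([
  [8,0,0,0,-0.12],
  [8,0,0,0,-0.06],
  [8,0,0,0,-0.06],
  [8,0,0,0,0],
])

```text
clock: 16.7
tcp_pos: [0.4723, 0.2514, 0.0961]
ee_rot: [-0.558, -3.091, 0.001]
ft_force: [-0.9, -0.6, 5.5]
finger_gap: 0.223
gripper_force: 59.2
```

Emit:
carry_out([
  [8,0,0,0,0.12],
  [8,0,0.8,0,0],
  [8,0,0.7,0,0],
  [8,0,0,0,0],
])

```text
clock: 17.03
tcp_pos: [0.4731, 0.2529, 0.0962]
ee_rot: [0.745, 3.052, -0.001]
ft_force: [0.2, 0.2, 5.4]
finger_gap: 0.215
gripper_force: 59.1
```

Emit:
carry_out([
  [8,-0.8,0,0,0],
  [8,-0.7,0,0,0],
  [8,0,0,0,0],
])

```text
clock: 17.28
tcp_pos: [0.4745, 0.2522, 0.0962]
ee_rot: [-0.749, -3.051, 0.0]
ft_force: [0.5, -1.6, 5.5]
finger_gap: 0.215
gripper_force: 59.1
```

```bash
python3 - <<'E'
from h import *
s=st(); k=robot.camera_model('scene'); im=robot.read_camera('scene'); cv2.imwrite('pics/now.png',im)
for n in('hex_key','key_handle','recess'): print(n,[(np.round(d['centre'],4),round(d['confidence'],2)) for d in robot.landmark_of(n,'scene')[:2]])
p=np.array(s['tcp_pos']); M=R.from_rotvec(s['ee_rot']).as_matrix(); yaw=np.arctan2(M[1,1],M[0,1])
u,v=proj(k,[[p[0],p[1],.075]])[0].astype(int); print(u,v)
cr=cv2.resize(im[v-15:v+15,u-20:u+20],(400,300),interpolation=cv2.INTER_CUBIC); a=cr.copy()
def poly(P,col):
    q=((proj(k,P)-[u-20,v-15]+.5)*10).astype(int)
    for x in q: cv2.circle(a,tuple(int(t) for t in x),1,col,-1)
zz=np.linspace(.048,.095,60)
t=np.linspace(0,2*np.pi,80)
# silhouette of a 17 mm cylinder at TCP
d=(p-k['xyz'])[:2]; n=np.array([-d[1],d[0]])/np.hypot(*d)*.0085
for sg in(1,-1): poly(np.c_[np.tile(p[:2]+sg*n,(60,1)),zz],(0,255,0))
poly(np.c_[.4705+.021*np.cos(t),.2528+.021*np.sin(t),0*t+.06],(0,0,255))
cv2.imwrite('pics/n2.png',np.hstack([cr,a]))
E
```

```text
t 17.28 tcp [474.5 252.2  96.2] F [ 0.5 -1.6  5.5] M [-0.12  0.18  0.02] gap 0.215 gf 59.05816197395325
xaxis [-0.886  0.463  0.   ] yaxis [ 0.463  0.886 -0.   ] z [-0. -0. -1.] q [ 0.05  0.57 -0.84  1.9   0.53  0.91  0.04]
hex_key [(array([0.4785, 0.2503, 0.0433]), 0.63), (array([0.6783, 0.3983, 0.0459]), 0.35)]
key_handle [(array([0.4746, 0.2561, 0.1122]), 0.45)]
recess []
264 157
```

View pics/n2.png

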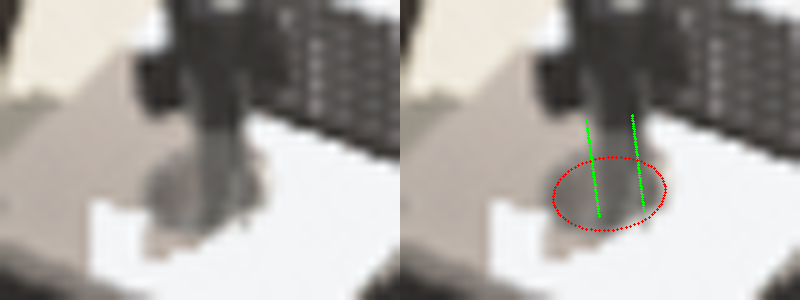

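Emit:
carry_out([
  [8,0,0,0,0.1],
  [8,0.5,0,0,0],
  [8,0.5,0,0,0],
  [8,0.5,0,0,0],
  [8,0.5,0,0,0],
  [8,0.5,0,0,0],
  [8,0.5,0,0,0],
  [8,0.5,0,0,0],
  [8,0.5,0,0,0],
])

```text
clock: 18.23
tcp_pos: [0.4712, 0.2545, 0.0963]
ee_rot: [0.901, 3.01, 0.0]
ft_force: [-0.2, -0.2, 5.4]
finger_gap: 0.217
gripper_force: 59.1
```

Emit:
carry_out([
  [8,0,0.8,0,0],
  [8,-0.5,0,0,0],
  [8,-0.5,0,0,0],
  [8,-0.5,0,0,0],
  [8,-0.5,0,0,0],
  [8,-0.5,0,0,0],
  [8,-0.5,0,0,0],
  [8,-0.5,0,0,0],
  [8,-0.5,0,0,0],
])

```text
clock: 18.98
tcp_pos: [0.4748, 0.253, 0.0962]
ee_rot: [-0.901, -3.009, 0.0]
ft_force: [-0.1, -0.2, 5.0]
finger_gap: 0.217
gripper_force: 59.1
```

Emit:
carry_out([
  [8,0,0.8,0,0],
  [8,0.5,0,0,0],
  [8,0.5,0,0,0],
  [8,0.5,0,0,0],
  [8,0.5,0,0,0],
  [8,0.5,0,0,0],
  [8,0.5,0,0,0],
  [8,0.5,0,0,0],
  [8,0.5,0,0,0],
])

```text
clock: 19.73
tcp_pos: [0.4721, 0.2559, 0.0963]
ee_rot: [0.901, 3.009, 0.0]
ft_force: [1.0, -0.5, 4.7]
finger_gap: 0.217
gripper_force: 59.1
```

Emit:
carry_out([
  [8,0,-0.8,0,0],
  [8,0,-0.8,0,0],
  [8,0,-0.8,0,0],
  [8,-0.5,0,0,0],
  [8,-0.5,0,0,0],
  [8,-0.5,0,0,0],
  [8,-0.5,0,0,0],
  [8,-0.5,0,0,0],
  [8,-0.5,0,0,0],
  [8,-0.5,0,0,0],
  [8,-0.5,0,0,0],
])

```text
clock: 20.65
tcp_pos: [0.4739, 0.2517, 0.0962]
ee_rot: [-0.901, -3.009, 0.0]
ft_force: [-0.8, 0.9, 4.4]
finger_gap: 0.222
gripper_force: 59.2
```

Emit:
carry_out([
  [8,0,-0.8,0,0],
  [8,0.5,0,0,0],
  [8,0.5,0,0,0],
  [8,0.5,0,0,0],
  [8,0.5,0,0,0],
  [8,0.5,0,0,0],
  [8,0.5,0,0,0],
  [8,0.5,0,0,0],
  [8,0.5,0,0,0],
])

```text
clock: 21.4
tcp_pos: [0.4703, 0.2531, 0.0963]
ee_rot: [0.901, 3.009, -0.0]
ft_force: [0.0, 0.5, 3.6]
finger_gap: 0.217
gripper_force: 59.2
```

Emit:
carry_out([
  [8,0,-0.8,0,0],
  [8,-0.5,0,0,0],
  [8,-0.5,0,0,0],
  [8,-0.5,0,0,0],
  [8,-0.5,0,0,0],
  [8,-0.5,0,0,0],
  [8,-0.5,0,0,0],
  [8,-0.5,0,0,0],
  [8,-0.5,0,0,0],
])

```text
clock: 22.15
tcp_pos: [0.4731, 0.2504, 0.0963]
ee_rot: [-0.901, -3.009, 0.0]
ft_force: [0.0, 2.3, 4.8]
finger_gap: 0.217
gripper_force: 59.2
```

Emit:
carry_out([
  [8,0,0,0,-0.1],
  [8,0,0,0,-0.1],
  [8,0.5,0,0,0],
  [8,0.5,0,0,0],
  [8,0.5,0,0,0],
  [8,0.5,0,0,0],
  [8,0.5,0,0,0],
  [8,0.5,0,0,0],
  [8,0.5,0,0,0],
  [8,0.5,0,0,0],
])

```text
clock: 22.98
tcp_pos: [0.4694, 0.2518, 0.0963]
ee_rot: [0.597, 3.084, -0.0]
ft_force: [0.4, 0.6, 4.0]
finger_gap: 0.217
gripper_force: 59.1
```

Emit:
carry_out([
  [8,0,0.8,0,0],
  [8,-0.5,0,0,0],
  [8,-0.5,0,0,0],
  [8,-0.5,0,0,0],
  [8,-0.5,0,0,0],
  [8,-0.5,0,0,0],
  [8,-0.5,0,0,0],
  [8,-0.5,0,0,0],
  [8,-0.5,0,0,0],
])

```text
clock: 23.73
tcp_pos: [0.4734, 0.2511, 0.0963]
ee_rot: [-0.596, -3.084, 0.0]
ft_force: [-1.0, -0.6, 5.0]
finger_gap: 0.211
gripper_force: 59.1
```

Emit:
carry_out([
  [8,0,0.8,0,0],
  [8,0.5,0,0,0],
  [8,0.5,0,0,0],
  [8,0.5,0,0,0],
  [8,0.5,0,0,0],
  [8,0.5,0,0,0],
  [8,0.5,0,0,0],
  [8,0.5,0,0,0],
  [8,0.5,0,0,0],
])

```text
clock: 24.48
tcp_pos: [0.4701, 0.2533, 0.0963]
ee_rot: [0.596, 3.084, 0.0]
ft_force: [-0.3, -1.0, 4.7]
finger_gap: 0.214
gripper_force: 59.1
```

Emit:
carry_out([
  [8,0,0.8,0,0],
  [8,-0.5,0,0,0],
  [8,-0.5,0,0,0],
  [8,-0.5,0,0,0],
  [8,-0.5,0,0,0],
  [8,-0.5,0,0,0],
  [8,-0.5,0,0,0],
  [8,-0.5,0,0,0],
  [8,-0.5,0,0,0],
])

```text
clock: 25.23
tcp_pos: [0.4741, 0.2527, 0.0963]
ee_rot: [-0.596, -3.085, -0.0]
ft_force: [-1.1, 0.1, 5.1]
finger_gap: 0.216
gripper_force: 59.1
```

```bash
python3 - <<'E'
from h import *
st()
E
```

```text
t 25.23 tcp [474.1 252.7  96.3] F [-1.1  0.1  5.1] M [-0.06  0.16 -0.01] gap 0.216 gf 59.05342161655426
xaxis [-0.928  0.372  0.   ] yaxis [0.372 0.928 0.   ] z [-0.  0. -1.] q [ 0.06  0.58 -0.86  1.9   0.55  0.91  0.12]
```

Emit:
carry_out([
  [8,0,0,0,0.1],
  [8,0.6,-0.8,0,0],
  [8,0.6,-0.8,0,0],
  [8,0.6,-0.8,0,0],
  [8,0.6,-0.8,0,0],
])

```text
clock: 25.65
tcp_pos: [0.4705, 0.2511, 0.0964]
ee_rot: [0.746, 3.051, 0.001]
ft_force: [-0.7, 1.9, 4.9]
finger_gap: 0.219
gripper_force: 59.2
```

Emit:
carry_out([
  [8,0,0.5,0,0],
  [8,0,0.5,0,0],
  [8,0,0.5,0,0],
  [8,0,0.5,0,0],
  [8,0,0.5,0,0],
  [8,0,0.5,0,0],
  [8,0,0.5,0,0],
  [8,0,0.5,0,0],
  [8,0,0.5,0,0],
  [8,0,0.5,0,0],
])

```text
clock: 26.48
tcp_pos: [0.4728, 0.2553, 0.0963]
ee_rot: [0.749, 3.051, 0.0]
ft_force: [-0.5, -0.4, 4.3]
finger_gap: 0.217
gripper_force: 59.0
```

Emit:
carry_out([
  [8,0.8,0,0,0],
  [8,0,-0.5,0,0],
  [8,0,-0.5,0,0],
  [8,0,-0.5,0,0],
  [8,0,-0.5,0,0],
  [8,0,-0.5,0,0],
  [8,0,-0.5,0,0],
  [8,0,-0.5,0,0],
  [8,0,-0.5,0,0],
  [8,0,-0.5,0,0],
  [8,0,-0.5,0,0],
])

```text
clock: 27.4
tcp_pos: [0.4694, 0.2512, 0.0959]
ee_rot: [-0.749, -3.05, 0.0]
ft_force: [1.5, 2.9, 0.8]
finger_gap: 0.22
gripper_force: 58.9
```

Emit:
carry_out([
  [8,0.8,0,0,0],
  [8,0,0.5,0,0],
  [8,0,0.5,0,0],
  [8,0,0.5,0,0],
  [8,0,0.5,0,0],
  [8,0,0.5,0,0],
  [8,0,0.5,0,0],
  [8,0,0.5,0,0],
  [8,0,0.5,0,0],
  [8,0,0.5,0,0],
  [8,0,0.5,0,0],
])

```text
clock: 28.32
tcp_pos: [0.4709, 0.2552, 0.096]
ee_rot: [-0.75, -3.05, 0.003]
ft_force: [-2.8, -3.8, -1.3]
finger_gap: 0.213
gripper_force: 58.6
```

Emit:
carry_out([
  [8,-0.2,-0.8,0,0],
  [8,-0.2,-0.8,0,0],
  [8,0,-0.9,0,0],
  [8,0,0,0,0],
])

```text
clock: 28.65
tcp_pos: [0.4708, 0.254, 0.0965]
ee_rot: [0.749, 3.05, 0.002]
ft_force: [0.3, -0.9, -1.6]
finger_gap: 0.221
gripper_force: 58.9
```

Emit:
carry_out([
  [8,0,0,1,0],
  [8,0,0,1,0],
  [8,0,0,1,0],
  [8,0,0,0,0],
])

```text
clock: 28.98
tcp_pos: [0.4705, 0.2538, 0.0931]
ee_rot: [-0.749, -3.051, -0.0]
ft_force: [-0.0, -0.7, -2.0]
finger_gap: 0.216
gripper_force: 59.0
```

```bash
python3 g.py
```

```text
t 28.98 tcp [470.5 253.8  93.1] F [-0.  -0.7 -2. ] M [-0.26  0.3  -0.04] gap 0.216 gf 58.9952677488327
xaxis [-0.886  0.463  0.   ] yaxis [0.463 0.886 0.   ] z [ 0.  0. -1.] q [ 0.04  0.57 -0.84  1.91  0.54  0.9   0.03]
to recess tool mm [ 4.6 -4.9 -0. ] yaw y 1.0891678261704132
```

Emit:
carry_out([
  [8,0,0,1,0],
  [8,0,0,1,0],
  [8,0,0,1,0],
  [8,0,0,1,0],
  [8,0,0,1,0],
  [8,0,0,0,0],
])

```text
clock: 29.48
tcp_pos: [0.4704, 0.2536, 0.088]
ee_rot: [-0.749, -3.051, 0.0]
ft_force: [-1.4, -1.5, -2.1]
finger_gap: 0.218
gripper_force: 59.0
```

Emit:
carry_out([
  [8,0,0,1,0],
  [8,0,0,1,0],
  [8,0,0,1,0],
  [8,0,0,1,0],
  [8,0,0,0,0],
])

```text
clock: 29.9
tcp_pos: [0.4704, 0.2535, 0.0841]
ee_rot: [-0.749, -3.051, 0.0]
ft_force: [-1.4, -0.4, -0.1]
finger_gap: 0.217
gripper_force: 59.0
```

Emit:
carry_out([
  [8,0,0,1,0],
  [8,0,0,1,0],
  [8,0,0,0,0],
  [8,0,0,0,0],
])

```text
clock: 30.23
tcp_pos: [0.4705, 0.2535, 0.0823]
ee_rot: [-0.75, -3.051, 0.0]
ft_force: [-2.1, -2.3, 0.8]
finger_gap: 0.217
gripper_force: 59.2
```

```bash
python3 g.py
```

```text
t 30.23 tcp [470.5 253.5  82.3] F [-2.1 -2.3  0.8] M [-0.53  0.47 -0.04] gap 0.217 gf 59.18729066848755
xaxis [-0.886  0.463 -0.   ] yaxis [ 0.463  0.886 -0.   ] z [-0. -0. -1.] q [ 0.03  0.58 -0.82  1.92  0.55  0.88  0.02]
to recess tool mm [ 4.6 -4.7  0. ] yaw y 1.0889938553253573
```

Emit:
carry_out([
  [8,0.2,-0.7,0.5,0],
  [8,0,0,0.5,0],
  [8,0,0,0,0],
  [8,0,0,0,0],
])

```text
clock: 30.57
tcp_pos: [0.4702, 0.2533, 0.0815]
ee_rot: [0.749, 3.051, 0.001]
ft_force: [-1.0, -1.1, 1.5]
finger_gap: 0.217
gripper_force: 59.3
```

```bash
python3 g.py
```

```text
t 30.57 tcp [470.2 253.3  81.5] F [-1.  -1.1  1.5] M [-0.28  0.23  0.01] gap 0.217 gf 59.338290095329285
xaxis [-0.886  0.463 -0.   ] yaxis [0.463 0.886 0.001] z [ 0.  0. -1.] q [ 0.03  0.58 -0.82  1.92  0.55  0.88  0.01]
to recess tool mm [ 4.5 -4.4 -0. ] yaw y 1.0890321215765957
```

Emit:
carry_out([
  [8,0,0.25,0,0.08],
  [8,0,0.25,0,0.08],
  [8,0,0.25,0,0.08],
  [8,0,0.25,0,0.08],
  [8,0,0.25,0,0.08],
  [8,0,0,0,0],
])

```text
clock: 31.07
tcp_pos: [0.4706, 0.2539, 0.0814]
ee_rot: [1.345, 2.839, -0.001]
ft_force: [-3.6, -2.3, 1.8]
finger_gap: 0.219
gripper_force: 59.4
```

```bash
python3 g.py
```

```text
t 31.07 tcp [470.6 253.9  81.4] F [-3.6 -2.3  1.8] M [-0.48  0.45  0.1 ] gap 0.219 gf 59.365081787109375
xaxis [-0.633  0.774 -0.001] yaxis [ 0.774  0.633 -0.   ] z [ 0.    -0.001 -1.   ] q [-0.03  0.55 -0.73  1.92  0.48  0.85 -0.33]
to recess tool mm [ 2.2 -6.5  0. ] yaw y 0.6857777408331197
```

Emit:
carry_out([
  [8,0,-0.6,0,0],
  [8,0,-0.6,0,0],
  [8,0,0,0,0],
])

```text
clock: 31.32
tcp_pos: [0.4701, 0.2536, 0.0814]
ee_rot: [1.338, 2.842, 0.001]
ft_force: [-0.8, -1.1, 1.8]
finger_gap: 0.212
gripper_force: 59.5
```

Emit:
carry_out([
  [8,0,0,0,0.08],
  [8,0,0,0,0.08],
  [8,0,0,0,0.08],
  [8,0,0,0,0.08],
  [8,0,0,0,0.08],
  [8,0,0,0,0],
])

```text
clock: 31.82
tcp_pos: [0.4705, 0.2535, 0.0816]
ee_rot: [1.881, 2.515, 0.002]
ft_force: [1.8, -1.1, 1.2]
finger_gap: 0.22
gripper_force: 59.6
```

```bash
python3 g.py
```

```text
t 31.82 tcp [470.5 253.5  81.6] F [ 1.8 -1.1  1.2] M [-0.19 -0.23  0.07] gap 0.22 gf 59.636494517326355
xaxis [-0.283  0.959  0.   ] yaxis [0.959 0.283 0.001] z [ 0.001  0.001 -1.   ] q [-0.1   0.52 -0.63  1.93  0.42  0.82 -0.67]
to recess tool mm [-0.2 -6.6 -0. ] yaw y 0.2866972725956147
```

Emit:
carry_out([
  [8,0,0.1,0,0.09],
  [8,0,0.1,0,0.09],
  [8,0,0.1,0,0.09],
  [8,0,0.1,0,0.09],
  [8,0,0.1,0,0.09],
  [8,0,0.1,0,0.09],
  [8,0,0.1,0,0.09],
  [8,0,0,0,0],
])

```text
clock: 32.48
tcp_pos: [0.4714, 0.253, 0.0815]
ee_rot: [2.566, 1.81, 0.002]
ft_force: [1.7, -2.6, 2.0]
finger_gap: 0.215
gripper_force: 59.8
```

```bash
python3 g.py
```

```text
t 32.48 tcp [471.4 253.   81.5] F [ 1.7 -2.6  2. ] M [-0.63 -0.52  0.09] gap 0.215 gf 59.8321795463562
xaxis [0.335 0.942 0.   ] yaxis [ 0.942 -0.335  0.001] z [ 0.001 -0.    -1.   ] q [-0.21  0.49 -0.48  1.94  0.31  0.79 -1.21]
to recess tool mm [-3.8 -6.3 -0. ] yaw y -0.3419901646306628
```

Emit:
carry_out([
  [8,-0.3,0.4,0,0],
  [8,-0.2,0.3,0,0.085],
  [8,0,0.15,0,0.085],
  [8,0,0.15,0,0.085],
  [8,0,0.15,0,0.085],
  [8,0,0.15,0,0.085],
  [8,0,0.15,0,0.085],
  [8,0,0.15,0,0.085],
  [8,0,0.15,0,0.085],
  [8,0,0,0,0],
  [8,0,0,0,0],
])

```text
clock: 33.4
tcp_pos: [0.4717, 0.2517, 0.0811]
ee_rot: [3.021, 0.861, -0.001]
ft_force: [0.2, -2.7, 3.0]
finger_gap: 0.218
gripper_force: 59.9
```

```bash
python3 g.py
```

```text
t 33.4 tcp [471.7 251.7  81.1] F [ 0.2 -2.7  3. ] M [-0.84 -0.24 -0.  ] gap 0.218 gf 59.881237149238586
xaxis [ 0.85   0.527 -0.001] yaxis [ 0.527 -0.85   0.   ] z [-0.    -0.001 -1.   ] q [-0.33  0.46 -0.31  1.94  0.2   0.76 -1.78]
to recess tool mm [-6.5 -3.8  0. ] yaw y -1.0153216044786448
```

Emit:
carry_out([
  [8,-0.4,0.8,0,0],
  [8,0,0,0,0],
  [20,0,0,0,0],
  [40,0,0,0,0],
  [85,0,0,0,0],
  [85,0,0,0,0],
  [85,0,0,0,0],
  [85,0,0,0,0],
  [85,0,0,0,0],
  [85,0,0,0,0],
  [85,0,0,0,0],
  [85,0,0,0,0],
])

```text
clock: 34.4
tcp_pos: [0.4719, 0.2511, 0.0813]
ee_rot: [-3.024, -0.853, -0.0]
ft_force: [-0.8, -0.7, -0.1]
finger_gap: 0.995
gripper_force: 0.0
```

```bash
python3 g.py; python3 - <<'E'
from h import *
robot.read_camera('scene')
for n in('hex_key','key_handle'): print(n,[(np.round(d['centre'],4),round(d['confidence'],2)) for d in robot.landmark_of(n,'scene')[:2]])
E
```

```text
t 34.4 tcp [471.9 251.1  81.3] F [-0.8 -0.7 -0.1] M [ 0.02 -0.03  0.03] gap 0.995 gf 0.0
xaxis [0.853 0.523 0.   ] yaxis [ 0.523 -0.853  0.   ] z [ 0.  0. -1.] q [-0.33  0.46 -0.31  1.95  0.2   0.76 -1.78]
to recess tool mm [-6.4 -4.4 -0. ] yaw y -1.0209509978833056
hex_key [(array([0.4752, 0.253 , 0.032 ]), 0.65)]
key_handle [(array([0.4661, 0.2562, 0.1002]), 0.45)]
```

Emit:
carry_out([
  [85,0,0,0,-0.12],
  [85,0,0,0,-0.12],
  [85,0,0,0,-0.12],
  [85,0,0,0,-0.12],
  [85,0,0,0,-0.12],
  [85,0,0,0,-0.12],
  [85,0,0,0,-0.12],
  [85,0,0,0,-0.12],
  [85,0,0,0,-0.12],
  [85,0,0,0,-0.12],
  [85,0,0,0,-0.12],
  [85,0,0,0,-0.12],
])

```text
clock: 35.55
tcp_pos: [0.472, 0.251, 0.0813]
ee_rot: [1.703, 2.64, 0.0]
ft_force: [0.3, -0.5, 0.6]
finger_gap: 0.993
gripper_force: 0.0
```

Emit:
carry_out([
  [85,0,0,0,-0.12],
  [85,0,0,0,-0.12],
  [85,0,0,0,-0.12],
  [85,0,0,0,-0.12],
  [85,0,0,0,-0.12],
  [85,0,0,0,-0.12],
  [85,0,0,0,-0.12],
  [85,0,0,0,-0.12],
  [85,0,0,0,-0.12],
  [85,0,0,0,-0.12],
  [85,0,0,0,-0.12],
  [85,0,0,0,-0.12],
])

```text
clock: 36.55
tcp_pos: [0.4721, 0.2509, 0.0813]
ee_rot: [-0.46, 3.108, -0.0]
ft_force: [0.7, 0.5, 0.5]
finger_gap: 0.994
gripper_force: 0.0
```

Emit:
carry_out([
  [85,0,0,0,-0.12],
  [85,0,0,0,-0.12],
  [85,0,0,0,-0.02],
  [85,0,0,0,0],
  [85,0,0,0,0],
])

```text
clock: 36.97
tcp_pos: [0.4719, 0.251, 0.0812]
ee_rot: [0.844, -3.026, -0.0]
ft_force: [0.3, 0.5, 0.1]
finger_gap: 0.995
gripper_force: 0.0
```

```bash
python3 g.py; python3 - <<'E'
from h import *
s=robot.get_state(); p=np.array(s['tcp_pos']); im=robot.read_camera('scene'); k=robot.camera_model('scene')
for n in('hex_key','key_handle'): print(n,[(np.round(d['centre'],4),round(d['confidence'],2)) for d in robot.landmark_of(n,'scene')[:2]])
u,v=proj(k,[[.472,.252,.09]])[0].astype(int)
cv2.imwrite('pics/rg.png',cv2.resize(im[v-22:v+23,u-30:u+30],(800,600),interpolation=cv2.INTER_CUBIC))
E
```

```text
t 36.97 tcp [471.9 251.   81.2] F [0.3 0.5 0.1] M [-0.03  0.02 -0.02] gap 0.995 gf 0.0
xaxis [-0.855 -0.518  0.   ] yaxis [-0.518  0.855  0.   ] z [-0.  0. -1.] q [ 0.18  0.7  -1.05  1.91  0.73  0.98  0.9 ]
to recess tool mm [6.3 4.4 0. ] yaw y 2.1151464859461337
hex_key [(array([0.4731, 0.2527, 0.0313]), 0.58)]
key_handle [(array([0.4637, 0.251 , 0.0984]), 0.41)]
```

View pics/rg.png

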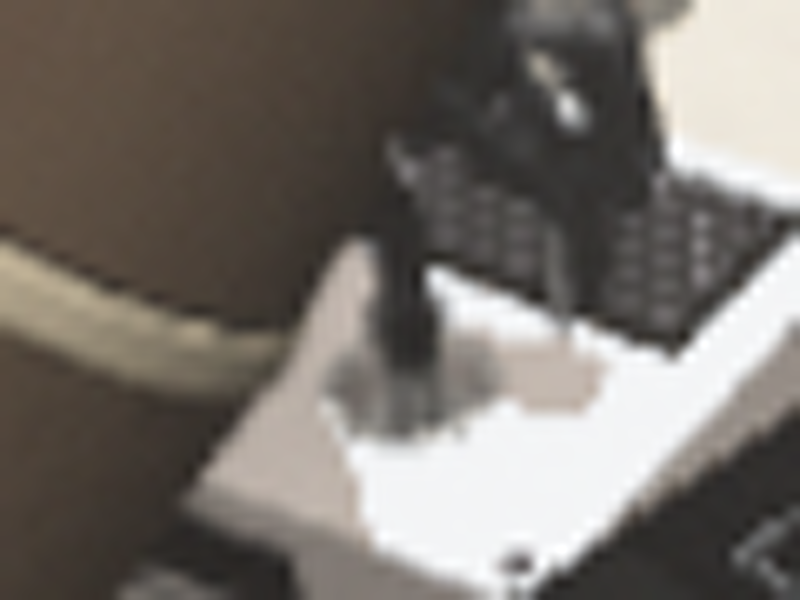

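Emit:
carry_out([
  [30,0,0,0,0],
  [8,0,0,0,0],
  [8,0,0,0,0],
  [8,0,0,0,0],
  [8,0,0,0,0],
  [8,0,0,0,0],
  [8,0,0,0,0],
  [8,0,0,0,0],
  [8,0,0,0,0],
  [8,0,0,0,0],
  [8,0,0,0,0],
])

```text
clock: 38.03
tcp_pos: [0.4719, 0.2512, 0.0813]
ee_rot: [-0.85, 3.024, 0.0]
ft_force: [-0.7, -0.2, 1.1]
finger_gap: 0.227
gripper_force: 57.1
```

```bash
python3 g.py
```

```text
t 38.03 tcp [471.9 251.2  81.3] F [-0.7 -0.2  1.1] M [0.08 0.03 0.04] gap 0.227 gf 57.059495783178136
xaxis [-0.853 -0.521 -0.   ] yaxis [-0.521  0.853  0.   ] z [ 0.  0. -1.] q [ 0.18  0.7  -1.06  1.91  0.74  0.98  0.9 ]
to recess tool mm [ 6.4  4.3 -0. ] yaw y 2.1190364858066775
```

Emit:
carry_out([
  [8,0,0,0,0.085],
  [8,0,0,0,0.085],
  [8,0,0,0,0.085],
  [8,0,0,0,0.085],
  [8,0,0,0,0.085],
  [8,0,0,0,0.085],
  [8,0,0,0,0.085],
  [8,0,0,0,0],
])

```text
clock: 38.7
tcp_pos: [0.4714, 0.2502, 0.0811]
ee_rot: [-0.079, -3.14, 0.003]
ft_force: [-1.4, -2.0, 1.4]
finger_gap: 0.223
gripper_force: 58.0
```

```bash
python3 g.py
```

```text
t 38.7 tcp [471.4 250.2  81.1] F [-1.4 -2.   1.4] M [-0.59  0.42  0.1 ] gap 0.223 gf 57.9578528633283
xaxis [-0.999  0.05   0.001] yaxis [ 0.05   0.999 -0.002] z [-0.001 -0.002 -1.   ] q [ 0.1   0.63 -0.92  1.92  0.63  0.92  0.39]
to recess tool mm [7.3 0.9 0. ] yaw y 1.5203287312085367
```

Emit:
carry_out([
  [8,0.2,-0.3,0,0],
  [8,0.2,-0.4,0,0.085],
  [8,0,-0.1,0,0.085],
  [8,0,-0.1,0,0.085],
  [8,0,-0.1,0,0.085],
  [8,0,-0.1,0,0.085],
  [8,0,-0.1,0,0.085],
  [8,0,-0.1,0,0.085],
  [8,0,0,0,0],
])

```text
clock: 39.45
tcp_pos: [0.4705, 0.2494, 0.081]
ee_rot: [-0.992, -2.98, 0.002]
ft_force: [-3.2, -1.7, 2.7]
finger_gap: 0.225
gripper_force: 57.9
```

```bash
python3 g.py
```

```text
t 39.45 tcp [470.5 249.4  81. ] F [-3.2 -1.7  2.7] M [-0.55  0.78  0.06] gap 0.225 gf 57.86084259671043
xaxis [-0.801  0.599  0.   ] yaxis [ 0.599  0.801 -0.002] z [-0.001 -0.001 -1.   ] q [ 0.02  0.57 -0.78  1.93  0.53  0.86 -0.12]
to recess tool mm [ 6.3 -2.1  0. ] yaw y 0.9283074573630286
```

Emit:
carry_out([
  [8,0.2,-0.5,0,0],
  [8,0.2,-0.5,0,0],
  [8,0,-0.2,0,0.085],
  [8,0,-0.15,0,0.085],
  [8,0,-0.15,0,0.085],
  [8,0,-0.15,0,0.085],
  [8,0,-0.15,0,0.085],
  [8,0,-0.15,0,0.085],
  [8,0,-0.15,0,0.085],
  [8,0,0,0,0],
])

```text
clock: 40.28
tcp_pos: [0.4691, 0.249, 0.0813]
ee_rot: [-1.822, -2.559, -0.0]
ft_force: [-2.9, -0.1, 2.0]
finger_gap: 0.225
gripper_force: 57.7
```

```bash
python3 g.py
```

```text
t 40.28 tcp [469.1 249.   81.3] F [-2.9 -0.1  2. ] M [-0.03  0.9   0.07] gap 0.225 gf 57.66194646079384
xaxis [-0.327  0.945  0.   ] yaxis [ 0.945  0.327 -0.   ] z [-0.  0. -1.] q [-0.08  0.52 -0.64  1.94  0.42  0.82 -0.62]
to recess tool mm [ 4.  -3.8  0. ] yaw y 0.33353915445231075
```

Emit:
carry_out([
  [8,0.2,-0.5,0,0],
  [8,0,-0.4,0,0],
  [8,0,-0.2,0,0.085],
  [8,0,-0.15,0,0.085],
  [8,0,-0.15,0,0.085],
  [8,0,-0.15,0,0.085],
  [8,0,-0.15,0,0.085],
  [8,0,-0.15,0,0.075],
  [8,0,0,0,0],
  [8,0,0,0,0],
])

```text
clock: 41.12
tcp_pos: [0.4677, 0.2491, 0.0814]
ee_rot: [-2.393, -2.035, -0.001]
ft_force: [-2.8, 1.7, 1.5]
finger_gap: 0.225
gripper_force: 57.6
```

```bash
python3 g.py
```

```text
t 41.12 tcp [467.7 249.1  81.4] F [-2.8  1.7  1.5] M [0.63 0.58 0.14] gap 0.225 gf 57.641429635259556
xaxis [0.161 0.987 0.001] yaxis [ 0.987 -0.161  0.   ] z [ 0.     0.001 -1.   ] q [-0.17  0.49 -0.53  1.95  0.34  0.79 -1.05]
to recess tool mm [ 1.8 -3.9  0. ] yaw y -0.16135056641233958
```

Emit:
carry_out([
  [8,0,-0.4,0,0],
  [8,0,-0.4,0,0],
  [8,0,0,0,0],
])

```text
clock: 41.37
tcp_pos: [0.4674, 0.2489, 0.0815]
ee_rot: [-2.396, -2.031, -0.002]
ft_force: [-0.7, 2.6, 1.4]
finger_gap: 0.226
gripper_force: 57.7
```

```bash
python3 g.py
```

```text
t 41.37 tcp [467.4 248.9  81.5] F [-0.7  2.6  1.4] M [0.74 0.16 0.08] gap 0.226 gf 57.65014185482869
xaxis [0.164 0.987 0.001] yaxis [ 0.987 -0.164  0.001] z [ 0.001  0.001 -1.   ] q [-0.17  0.49 -0.52  1.95  0.34  0.79 -1.05]
to recess tool mm [ 2.1 -3.6 -0. ] yaw y -0.16447881224134717
```

Emit:
carry_out([
  [8,0,0,0,0.04],
  [8,0,0,0,0],
  [8,0,0,0,0],
])

```text
clock: 41.62
tcp_pos: [0.4672, 0.2488, 0.0815]
ee_rot: [2.436, 1.983, 0.002]
ft_force: [0.3, 3.2, 1.5]
finger_gap: 0.225
gripper_force: 57.6
```

```bash
python3 g.py
```

```text
t 41.62 tcp [467.2 248.8  81.5] F [0.3 3.2 1.5] M [0.82 0.12 0.04] gap 0.225 gf 57.62881318019936
xaxis [0.203 0.979 0.001] yaxis [ 0.979 -0.203  0.001] z [ 0.001  0.001 -1.   ] q [-0.18  0.49 -0.51  1.95  0.33  0.79 -1.09]
to recess tool mm [ 2.  -3.5 -0. ] yaw y -0.2044125793820932
```

Emit:
carry_out([
  [8,0.5,0,0,0.05],
  [8,0.4,0,0,0.05],
  [8,0,0,0,0],
])

```text
clock: 41.87
tcp_pos: [0.4672, 0.2493, 0.0813]
ee_rot: [2.535, 1.856, 0.0]
ft_force: [-0.1, 2.2, 1.8]
finger_gap: 0.225
gripper_force: 57.5
```

```bash
python3 g.py|head -1
```

```text
t 41.87 tcp [467.2 249.3  81.3] F [-0.1  2.2  1.8] M [0.61 0.24 0.08] gap 0.225 gf 57.523274680715986
```

Emit:
carry_out([
  [8,0,0,0,0.05],
  [8,0,0,0,0],
])

```text
clock: 42.03
tcp_pos: [0.4671, 0.2493, 0.0813]
ee_rot: [2.579, 1.793, 0.0]
ft_force: [-1.0, 1.6, 1.7]
finger_gap: 0.227
gripper_force: 57.5
```

```bash
python3 g.py|head -1
```

```text
t 42.03 tcp [467.1 249.3  81.3] F [-1.   1.6  1.7] M [0.66 0.27 0.05] gap 0.227 gf 57.45675072132144
```

Emit:
carry_out([
  [8,0,0,0,0],
  [8,0,0,0,0],
])

```text
clock: 42.2
tcp_pos: [0.4671, 0.2493, 0.0813]
ee_rot: [2.577, 1.796, 0.0]
ft_force: [-1.5, 1.8, 1.2]
finger_gap: 0.227
gripper_force: 57.5
```

```bash
python3 g.py
```

```text
t 42.2 tcp [467.1 249.3  81.3] F [-1.5  1.8  1.2] M [0.68 0.25 0.05] gap 0.227 gf 57.46332395079662
xaxis [ 0.346  0.938 -0.   ] yaxis [ 0.938 -0.346  0.   ] z [ 0. -0. -1.] q [-0.21  0.48 -0.48  1.95  0.31  0.78 -1.21]
to recess tool mm [ 1.  -3.5 -0. ] yaw y -0.35349404391489875
```

Emit:
carry_out([
  [8,0,0,0,0.05],
  [8,0,0,0,0],
  [8,0,0,0,0],
])

```text
clock: 42.45
tcp_pos: [0.467, 0.2494, 0.0813]
ee_rot: [2.622, 1.731, 0.0]
ft_force: [-0.4, 2.0, 1.0]
finger_gap: 0.223
gripper_force: 57.5
```

```bash
python3 g.py|head -1
```

```text
t 42.45 tcp [467.  249.4  81.3] F [-0.4  2.   1. ] M [0.64 0.22 0.07] gap 0.223 gf 57.544662252184935
```

Emit:
carry_out([
  [8,0,0,0,0.04],
  [8,0,0,0,0],
  [8,0,0,0,0],
])

```text
clock: 42.7
tcp_pos: [0.467, 0.2494, 0.0813]
ee_rot: [-2.656, -1.678, 0.0]
ft_force: [-1.2, 3.6, 1.7]
finger_gap: 0.225
gripper_force: 57.6
```

```bash
python3 g.py|head -1
```

```text
t 42.7 tcp [467.  249.4  81.3] F [-1.2  3.6  1.7] M [0.74 0.24 0.1 ] gap 0.225 gf 57.617307668260764
```

Emit:
carry_out([
  [8,0,0,0,0.03],
  [8,0,0,0,0],
  [8,0,0,0,0],
])

```text
clock: 42.95
tcp_pos: [0.467, 0.2494, 0.0813]
ee_rot: [2.681, 1.638, 0.0]
ft_force: [-0.8, 3.4, 0.9]
finger_gap: 0.224
gripper_force: 57.6
```

```bash
python3 g.py
```

```text
t 42.95 tcp [467.  249.4  81.3] F [-0.8  3.4  0.9] M [0.87 0.34 0.08] gap 0.224 gf 57.62812046261388
xaxis [0.456 0.89  0.   ] yaxis [ 0.89  -0.456  0.   ] z [ 0.  0. -1.] q [-0.23  0.48 -0.45  1.95  0.29  0.78 -1.32]
to recess tool mm [ 0.5 -3.5 -0. ] yaw y -0.47389197836268715
```

Emit:
carry_out([
  [8,0.6,0,0,0.04],
  [8,0,0,0,0],
  [8,0,0,0,0],
])

```text
clock: 43.2
tcp_pos: [0.4672, 0.2497, 0.0812]
ee_rot: [2.713, 1.584, -0.001]
ft_force: [-1.8, 3.3, 1.6]
finger_gap: 0.224
gripper_force: 57.6
```

```bash
python3 g.py|head -1
```

```text
t 43.2 tcp [467.2 249.7  81.2] F [-1.8  3.3  1.6] M [0.62 0.42 0.08] gap 0.224 gf 57.62100670908694
```

Emit:
carry_out([
  [8,0,0,0,0.03],
  [8,0,0,0,0],
  [8,0,0,0,0],
])

```text
clock: 43.45
tcp_pos: [0.4672, 0.2498, 0.0812]
ee_rot: [2.737, 1.543, -0.001]
ft_force: [-1.6, 1.7, 1.7]
finger_gap: 0.223
gripper_force: 57.6
```

```bash
python3 g.py
```

```text
t 43.45 tcp [467.2 249.8  81.2] F [-1.6  1.7  1.7] M [0.58 0.55 0.07] gap 0.223 gf 57.6124736454949
xaxis [ 0.518  0.856 -0.   ] yaxis [ 0.856 -0.518 -0.   ] z [-0. -0. -1.] q [-0.24  0.47 -0.43  1.95  0.28  0.77 -1.38]
to recess tool mm [-0.1 -3.5  0. ] yaw y -0.5441306335507562
```

Emit:
carry_out([
  [8,0.3,-0.4,0,0.04],
  [8,0,0,0,0],
  [8,0,0,0,0],
])

```text
clock: 43.7
tcp_pos: [0.4671, 0.2501, 0.0812]
ee_rot: [2.767, 1.488, -0.001]
ft_force: [-1.3, 1.4, 1.4]
finger_gap: 0.22
gripper_force: 57.6
```

```bash
python3 g.py|head -1
```

```text
t 43.7 tcp [467.1 250.1  81.2] F [-1.3  1.4  1.4] M [0.41 0.39 0.02] gap 0.22 gf 57.63572204137745
```

Emit:
carry_out([
  [8,0,0,0,0.04],
  [8,0,0,0,0],
  [8,0,0,0,0],
])

```text
clock: 43.95
tcp_pos: [0.4671, 0.2502, 0.0812]
ee_rot: [2.796, 1.432, -0.0]
ft_force: [-1.9, 1.0, 1.6]
finger_gap: 0.226
gripper_force: 57.6
```

```bash
python3 g.py
```

```text
t 43.95 tcp [467.1 250.2  81.2] F [-1.9  1.   1.6] M [0.41 0.41 0.09] gap 0.226 gf 57.58841800859955
xaxis [ 0.584  0.812 -0.   ] yaxis [ 0.812 -0.584  0.   ] z [-0. -0. -1.] q [-0.26  0.47 -0.41  1.95  0.26  0.77 -1.45]
to recess tool mm [-0.6 -3.1 -0. ] yaw y -0.6239427169786403
```

Emit:
carry_out([
  [8,0,-0.3,0,0.05],
  [8,0,0,0,0],
  [8,0,0,0,0],
])

```text
clock: 44.2
tcp_pos: [0.467, 0.2503, 0.0813]
ee_rot: [2.83, 1.362, -0.0]
ft_force: [-0.4, 1.6, 2.4]
finger_gap: 0.226
gripper_force: 57.7
```

```bash
python3 g.py|head -1
```

```text
t 44.2 tcp [467.  250.3  81.3] F [-0.4  1.6  2.4] M [0.24 0.31 0.07] gap 0.226 gf 57.65970421329257
```

Emit:
carry_out([
  [8,0,0,0,0.04],
  [8,0,0,0,0],
  [8,0,0,0,0],
])

```text
clock: 44.45
tcp_pos: [0.467, 0.2504, 0.0813]
ee_rot: [2.857, 1.305, -0.0]
ft_force: [-1.1, -0.0, 0.3]
finger_gap: 0.226
gripper_force: 57.6
```

```bash
python3 g.py|head -1
```

```text
t 44.45 tcp [467.  250.4  81.3] F [-1.1 -0.   0.3] M [0.24 0.3  0.04] gap 0.226 gf 57.6384126888297
```

Emit:
carry_out([
  [8,0,0,0,0],
  [8,0,0,0,0],
])

```text
clock: 44.62
tcp_pos: [0.467, 0.2504, 0.0813]
ee_rot: [2.858, 1.304, -0.0]
ft_force: [-0.6, 0.2, 1.9]
finger_gap: 0.225
gripper_force: 57.6
```

```bash
python3 g.py
```

```text
t 44.62 tcp [467.  250.4  81.3] F [-0.6  0.2  1.9] M [0.21 0.27 0.13] gap 0.225 gf 57.64557164940925
xaxis [ 0.655  0.755 -0.   ] yaxis [ 0.755 -0.655  0.   ] z [ 0. -0. -1.] q [-0.28  0.47 -0.39  1.95  0.25  0.77 -1.53]
to recess tool mm [-1.  -2.8 -0. ] yaw y -0.7148065837713713
```

```bash
cat > avg.py <<'E'
from h import *
L=[]
for i in range(8):
    robot.read_camera('top'); s=robot.get_state(); L.append(np.r_[s['ft_force'],s['moment']])
L=np.array(L); print(np.round(L.mean(0),3),'mz',np.round(L[:,5],2), round(s['clock'],2), np.round(s['joint_efforts'][-1],3))
E
python3 avg.py
```

```text
[-0.787  0.507  1.563  0.201  0.215  0.063] mz [0.07 0.1  0.05 0.09 0.06 0.06 0.04 0.03] 45.02 -0.068
```

Emit:
carry_out([
  [8,0,0,0,0.05],
  [8,0,0,0,0],
])

```text
clock: 45.18
tcp_pos: [0.4669, 0.2506, 0.0813]
ee_rot: [-2.892, -1.227, -0.0]
ft_force: [-1.9, 0.5, 2.2]
finger_gap: 0.23
gripper_force: 57.6
```

```bash
python3 avg.py
```

```text
[-0.864  0.801  1.183  0.258  0.207  0.072] mz [0.1  0.06 0.11 0.02 0.07 0.04 0.09 0.09] 45.58 -0.063
```

Emit:
carry_out([
  [8,0,0,0,0.06],
  [8,0,0,0,0],
])

```text
clock: 45.75
tcp_pos: [0.4669, 0.2507, 0.0813]
ee_rot: [-2.927, -1.14, -0.0]
ft_force: [-0.0, 2.4, 2.0]
finger_gap: 0.224
gripper_force: 57.5
```

```bash
sed -i 's/range(8)/range(6)/' avg.py; python3 avg.py
```

```text
[-0.846  0.982  1.263  0.372  0.248  0.077] mz [0.05 0.06 0.1  0.1  0.11 0.04] 46.05 -0.057
```

Emit:
carry_out([
  [8,0,0,0,0.06],
  [8,0,0,0,0],
])

```text
clock: 46.22
tcp_pos: [0.4669, 0.2507, 0.0813]
ee_rot: [-2.96, -1.052, -0.0]
ft_force: [-1.5, 1.4, 2.1]
finger_gap: 0.226
gripper_force: 57.9
```

```bash
python3 avg.py
```

```text
[-0.89   1.722  1.436  0.538  0.313  0.104] mz [0.05 0.07 0.13 0.08 0.12 0.17] 46.52 -0.097
```

Emit:
carry_out([
  [8,0,0,0,0.03],
  [8,0,0,0,0],
])

```text
clock: 46.68
tcp_pos: [0.4669, 0.2507, 0.0813]
ee_rot: [-2.975, -1.009, -0.0]
ft_force: [-1.1, 2.1, 1.6]
finger_gap: 0.225
gripper_force: 58.3
```

```bash
python3 avg.py
```

```text
[-0.93   1.956  1.55   0.68   0.331  0.134] mz [0.16 0.12 0.13 0.11 0.15 0.14] 46.98 -0.127
```

Emit:
carry_out([
  [8,0,0,0,0.03],
  [8,0,0,0,0],
])

```text
clock: 47.15
tcp_pos: [0.4669, 0.2507, 0.0813]
ee_rot: [-2.99, -0.964, -0.0]
ft_force: [-0.9, 2.5, 1.5]
finger_gap: 0.223
gripper_force: 58.7
```

```bash
python3 avg.py
```

```text
[-1.414  2.515  1.347  0.801  0.318  0.149] mz [0.14 0.12 0.17 0.16 0.16 0.15] 47.45 -0.147
```

Emit:
carry_out([
  [8,0,-0.4,0,-0.03],
  [8,0,-0.4,0,-0.03],
  [8,0,0,0,0],
  [20,0,0,0,0],
  [40,0,0,0,0],
  [85,0,0,0,0],
  [85,0,0,0,0],
  [85,0,0,0,0],
  [85,0,0,0,0],
  [85,0,0,0,0],
  [85,0,0,0,0],
  [85,0,0,0,0],
])

```text
clock: 48.45
tcp_pos: [0.4664, 0.2512, 0.0813]
ee_rot: [2.959, 1.055, -0.0]
ft_force: [0.1, 0.1, 0.0]
finger_gap: 0.994
gripper_force: 0.0
```

Emit:
carry_out([
  [85,0,0,0,0],
  [85,0,0,-4,0],
  [85,0,0,-8,0],
  [85,0,0,-15,0],
  [85,0,0,-20,0],
  [85,0,0,-25,0],
  [85,0,0,-25,0],
  [85,0,0,-25,0],
  [85,0,0,-20,0],
  [85,0,0,0,0],
  [85,0,0,0,0],
  [85,0,0,0,0],
])

```text
clock: 49.45
tcp_pos: [0.4662, 0.2509, 0.2231]
ee_rot: [2.959, 1.055, -0.0]
ft_force: [-1.0, -0.7, 0.9]
finger_gap: 0.996
gripper_force: 0.0
```

```bash
python3 g.py; python3 - <<'E'
from h import *
for c in('scene','top'):
    robot.read_camera(c)
    for n in('hex_key','key_handle','wash_bottle_mid','buffer_bottle_mid','tip_box_mid'): print(c,n,[(np.round(d['centre'],4),round(d['confidence'],2)) for d in robot.landmark_of(n,c)[:2]])
E
```

```text
t 49.45 tcp [466.2 250.9 223.1] F [-1.  -0.7  0.9] M [-0.02 -0.01 -0.01] gap 0.996 gf 0.0
xaxis [ 0.775  0.632 -0.   ] yaxis [ 0.632 -0.775  0.   ] z [-0. -0. -1.] q [-0.26  0.29 -0.39  1.82  0.12  1.06 -1.59]
to recess tool mm [-1.1 -1.7  0. ] yaw y -0.8860691824536422
scene hex_key [(array([0.471 , 0.2504, 0.0326]), 0.48)]
scene key_handle [(array([0.4687, 0.2486, 0.0988]), 0.45)]
scene wash_bottle_mid []
scene buffer_bottle_mid [(array([0.6786, 0.3971, 0.0449]), 0.73)]
scene tip_box_mid [(array([ 0.5039, -0.5254,  0.0456]), 0.81)]
top hex_key []
top key_handle []
top wash_bottle_mid [(array([0.2832, 0.3962, 0.0572]), 0.67)]
top buffer_bottle_mid []
top tip_box_mid [(array([ 0.5008, -0.5269,  0.0402]), 0.96)]
```

```bash
python3 - <<'E'
from h import *
from scipy.optimize import minimize
k=robot.camera_model('scene'); im=robot.read_camera('scene'); cv2.imwrite('pics/fin.png',im)
o=robot.outline_of('hex_key','scene'); m=o[0]['pixels']; print(o[0]['confidence'],m.sum())
u,v=proj(k,[[.47,.25,.1]])[0].astype(int)
for r in m[v-14:v+22,u-16:u+16].astype(int): print(''.join('.#'[i] for i in r))
for y in np.arange(-1.5,1.6,.25):
    f=lambda p:np.abs(draw(k,[box(p[0],p[1],p[2],.014,.056,.088,.112),box(p[0],p[1],p[2],.017,.017,.056,.09)])-m).sum()/m.sum()
    best=minimize(lambda q:f([q[0],q[1],y]),[.47,.251],method='Nelder-Mead',options=dict(initial_simplex=[[.47,.251],[.476,.251],[.47,.257]],maxfev=60)); print(round(y,2),round(best.fun,3),np.round(best.x,4))
E
```

```text
0.51 96
................................
................................
................................
................................
................................
................................
................................
................................
..............###...............
.............#####..............
.............#####..............
.............######.............
..............######............
..............######............
..............#######...........
..............#######...........
..............#######...........
..............#######...........
...............######...........
...............######...........
...............######...........
...............######...........
................#####...........
................#####...........
.................###............
................................
................................
................................
................................
................................
................................
................................
................................
................................
................................
................................
-1.5 0.837 [0.4722 0.2554]
-1.25 0.678 [0.4726 0.2541]
-1.0 0.471 [0.4711 0.2519]
-0.75 0.319 [0.4703 0.2522]
-0.5 0.184 [0.4702 0.2518]
-0.25 0.287 [0.4711 0.252 ]
0.0 0.533 [0.4721 0.2528]
0.25 0.726 [0.4732 0.2535]
0.5 0.836 [0.4729 0.2544]
0.75 0.885 [0.4734 0.254 ]
1.0 0.909 [0.4735 0.2543]
1.25 0.906 [0.4741 0.2566]
1.5 0.878 [0.4742 0.2562]
```

```bash
python3 -c "
from rig import robot
print(robot.close_job())"
```

```text
the job is handed in; nothing more can be done
None
```

The key is standing, seated, in the transport-lock screw, which I turned clockwise to its stop (torque rose to about 0.15 N m there) with one fresh hold about half-way. The gripper is open and clear above the key, and the three bystanders read where they started. The bar had slipped about 0.4 rad in the pads; its final angle, measured by camera, fits the screw being at the stop. The job is handed in, but no verdict came back.

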